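Charge a sample bottle with agitator balls

TASK

Get the squat amber bottle ready for mixing: lift off its cap and stand it upright in the round dish, then pick up the metal scoop by its upright grip and, still level, rest its lip just inside the bottle's mouth. Only then tip the scoop and keep the lip in the mouth until all three steel balls have rolled in, with none missing the opening; then set the empty scoop back down flat on the rubber mat and let go. Do not tip the bottle or push it about, and leave the other things where they are.

Things in the scene. Friction and masses are not known exactly. Their poses are not given: they have to be found in the camera images.
- bottle: squat round amber glass bottle, loose, about 0.35 kg: body 76 mm across up to 66 mm height, sloping shoulder to 84 mm, straight neck 44 mm across outside, 36 mm inside, rim 110 mm high; inner floor 6 mm up. Origin: centre of its underside, z up
- bottle_mouth (a point): centre of the bottle's mouth, at rim height (110 mm above its underside)
- cap: black lift-off cap sitting loosely over the bottle's neck, no thread, 50 g: disc with skirt 60 mm across outside, 53 mm inside, and 18 mm high, and on top an upright round knob 20 mm across and 25 mm tall (cap 43 mm tall in all). Origin: centre of the skirt's lower edge, z up. It must rise 14 mm to clear the neck
- dish: round shallow steel dish, fixed: 120 mm across, rim 12 mm high, flat inner floor 4 mm up and 104 mm across. Origin: centre of its underside
- mat: thin black rubber mat, fixed, 190 x 110 x 3 mm (x, y, z). Origin: centre of its underside; the scoop starts on it
- scoop: loose aluminium scoop, 148 mm long, 0.16 kg, on two 48 mm wide feet (under the grip and at x 18 mm). Open channel, 22 mm wide outside, 17 inside; its floor climbs forward 10 degrees from 16 mm height (x -45) to a crest 32 mm high (x 45), so level it keeps the balls at the back; then the lip slopes down 30 degrees to x 68. Origin: on its underside below the channel's middle; x towards the lip, z up
- scoop_lip (a point): end of the scoop's lip, middle of its floor: 68 mm forward of the scoop's origin and 18.7 mm above its underside; the lip there is 22 mm wide with 10 mm side walls
- scoop_grip (a point): middle of the scoop's upright grip behind the channel: a slab 14 mm thick (scoop y), 30 mm long (x -80 to -50 mm), 70 mm tall. The point lies 65 mm behind the scoop's origin, 50 mm above its underside
- ball0_center (a point): centre of a steel ball, 14 mm across, 12 g, in a row at the back of the scoop's channel
- ball1_center (a point): centre of a steel ball, 14 mm across, 12 g, in a row at the back of the scoop's channel
- ball2_center (a point): centre of a steel ball, 14 mm across, 12 g, in a row at the back of the scoop's channel
- tall_can_a: bystander: tall aluminium bottle, 66 mm across, 170 mm high. Origin: centre of its underside
- tall_can_b: bystander: the same as tall_can_a
- amber_small: bystander: small capped amber bottle, 34 mm across, 65 mm high
- amber_slim: bystander: slim capped amber bottle, 44 mm across, 100 mm high
- label_roll: bystander: roll of paper labels lying flat, 76 mm across, 30 mm high
- spatula: bystander: slim steel weighing spatula lying flat, 170 mm long, 4 mm thick
- square_tray: bystander: empty square steel tray, 100 mm, 18 mm high, fixed
Not all that is in view belongs to the job. Several things look just like the mat: the one meant starts farthest to the robot's right.

How it is judged (in metres and radians):
On the way, in this order (a step that is already met when the one before it is completed fails the run):
1. the cap stands upright in the round dish, let go (horizontal distance between cap and dish below 0.03 m and z of cap in the frame of dish below 0.012 m and angle between cap's own z axis and vertical below 0.15 rad and linear speed of cap below 0.02 m/s and contact force between the fingers and cap below 0.1 N), for 0.2 s.
2. the level scoop's lip rests just inside the bottle's mouth, all three balls still in the scoop (horizontal distance between scoop_lip and bottle_mouth below 0.017 m and z of scoop_lip in the frame of bottle_mouth between -0.035 and -0.001 m and angle between scoop's own z axis and vertical below 0.16 rad and x of ball0_center in the frame of scoop between -0.05 and 0.045 m and distance between each of ball0_center, ball1_center, ball2_center and scoop below 0.07 m and x of ball1_center in the frame of scoop between -0.05 and 0.045 m and x of ball2_center in the frame of scoop between -0.05 and 0.045 m), for 0.2 s.
3. all three balls are in the bottle while the lip is still in its mouth (horizontal distance between scoop_lip and bottle_mouth below 0.017 m and z of scoop_lip in the frame of bottle_mouth between -0.035 and -0.001 m and horizontal distance between each of ball0_center, ball1_center, ball2_center and bottle below 0.034 m and z of ball0_center in the frame of bottle between 0 and 0.07 m and z of ball1_center in the frame of bottle between 0 and 0.07 m and z of ball2_center in the frame of bottle between 0 and 0.07 m), for 0.1 s.
At the end, for the whole second after the job is handed in: All three balls lie in the upright bottle; the cap stands upright in the round dish (within 30 mm of its centre); the empty scoop stands flat on the rubber mat (its origin within 60 mm of the mat's centre); tilts under 0.1 rad (cap 0.15, scoop 0.12), all at rest and let go (horizontal distance between each of ball0_center, ball1_center, ball2_center and bottle below 0.034 m and z of ball0_center in the frame of bottle between 0 and 0.07 m and z of ball1_center in the frame of bottle between 0 and 0.07 m and z of ball2_center in the frame of bottle between 0 and 0.07 m and horizontal distance between cap and dish below 0.03 m and z of cap in the frame of dish below 0.012 m and angle between cap's own z axis and vertical below 0.15 rad and horizontal distance between scoop and mat below 0.06 m and z of scoop in the frame of mat between 0 and 0.008 m and angle between scoop's own z axis and vertical below 0.12 rad and angle between bottle's own z axis and vertical below 0.1 rad and height (world z) of bottle below 0.006 m and linear speed of each of scoop, bottle, cap below 0.02 m/s); the robot touches nothing.
It fails at once if the bottle is tipped (over 0.3 rad) or pushed (its foot over 30 mm)  (angle between bottle's own z axis and vertical above 0.3 rad or distance of bottle from where it was at the start of the episode above 0.03 m).
It fails at once if a ball is outside both the bottle and the scoop ((horizontal distance between ball0_center and bottle above 0.045 m and distance between ball0_center and scoop above 0.095 m) or (horizontal distance between ball1_center and bottle above 0.045 m and distance between ball1_center and scoop above 0.095 m) or (horizontal distance between ball2_center and bottle above 0.045 m and distance between ball2_center and scoop above 0.095 m)).
It fails at once if a bystander is moved over 30 mm (distance of any of tall_can_a, tall_can_b, amber_small, amber_slim, label_roll, spatula from where it was at the start of the episode above 0.03 m).
It also fails if it takes over 61 s, if anything falls off the work surface, if the arm or the gripper's body presses on something with over 40 N, if the wrist force passes 120 N, or if a joint passes its speed limit or range.

ROBOT

A 6-joint arm with a two-finger parallel gripper is mounted at the origin on the work surface. World frame = base frame: x ahead of the robot, y to its left, z up, the work surface at z = 0. Lengths are in mm, angles in rad, forces in N, time in s.
With the tool pointing down it reaches from about 400 to 925 mm from the base axis. Payload 12.5 kg.
Tool frame: the origin (TCP) lies at the very end of the fingers, on their centre line; the grasp point (between the pads) lies 19 mm behind it; z points along the fingers, y is the direction in which the jaws open and shut (so a half turn about z gives the same grasp; the last joint's range is limited). The gripper opens to 95 mm and grips with 3 to 60 N. Pads are 20 mm wide; open, the fingers measure 119 mm over their backs; the gripper's body (75 mm by 180 mm) begins 59 mm behind the grasp point.
Start: joints at [-1.216, 0.491, 1.559, -0, 1.092, -0.106], TCP at [277.94, -559.818, 214.661] pointing down, gripper open.
Joint ranges: [-3.1, 3.1], [-0.84, 2.19], [0.05, 2.79], [-1.13, 4.28], [0.06, 2.93], [-2.69, 2.69]. Speed limits (rad/s): [2.22, 2.22, 2.79, 3.14, 3.14, 3.14].

INTERFACE

Orientations are given as [roll, pitch, yaw] about the fixed x, y, z axes, in that order (R = Rz(yaw) Ry(pitch) Rx(roll)).
In Python, from cell import env gives the robot as it stands.
- The arm moves only by the shell command python3 -m pendant 'ROWS'. ROWS is JSON, a list that holds one entry, the list of rows, each a list of 5 numbers: the opening, from 0 (shut) to 1 (fully open), then the shift along the tool's x, y, z in m, then the turn about the tool's z in rad. A call has exactly 8 rows; each row is the pose to reach, as a shift and turn from the pose commanded when the call began, along the tool's axes at that moment; what a row does not reach only later rows make up. A row lasts 1/10 s, in which the tool goes at most 50 mm and 8.59 degrees, less where a joint would pass 70% of its speed; a pose out of reach is approached as far as the arm can. A call with a gripper value outside its range is refused whole. The fingers move at their own pace and stop on an object; the grip force is fixed at half the most. Time passes only in rows, so rows that repeat a pose let the fingers close, or fill a call up. It gives the time, the measured TCP pose, the force and the opening at its end, in the units of the state.
- env.state(): the state, without advancing time (a new reading comes with each control period).
- env.read_camera(name): name is "scene" or "side" or "wrist"; returns a dict with "image" (480x640x3 uint8, blue, green, red), "range_z" (480x640 float32, mm along the optical axis (not along the pixel's ray), 0 where there is no reading), "fx", "fy", "cx", "cy" (pixels), "rvec" (rotation vector, rad) and "tvec" (3), from world to camera coordinates, as OpenCV has them; the wrist camera has in their place "tool_from_camera" (4x4, takes a point from camera to tool coordinates, whose origin is the TCP and whose axes are the flange's). Camera axes: x right, y down, z forward; pixel columns grow to the right and rows downward; lengths in mm; the calibration is good to about 2 mm. A picture is of the moment at which its call begins: read the wrist's pose just before it.
- env.job_done(): hands the job in, once; it reports no verdict.
The state is a dict: "t": time; "joints": joint angles; "qvel": joint speeds; "tau": joint torques, N m; "eef_pos": TCP position; "tcp_rot": TCP orientation; "ft_force": force on the tool from outside, world axes, zero at the start; "moment": the same for the moment, N m; "opening": opening from 0.0 (shut) to 1.0 (fully open).
Only numpy, scipy, OpenCV 4.12 (cv2) and the standard library are available. Lean on these libraries where they do the work, as an engineer would, in place of code of your own. Each camera call takes 0.05 s, during which the arm holds its last target. There are 200 camera calls.

## Working session

There is one attempt and no reset: what is moved stays moved. The work goes in short steps, Python scripts to look and compute and a shell command to move; the robot and the scene stay as the last step left them, time stands still between calls to the robot, and variables do not carry over. Pictures are saved under pics/ and viewed, about 8 in all and at most 12, crops included, and the job is handed in when it is done.

```bash
ls -la; mkdir -p pics; cat > h.py <<'E'
import numpy as np, cv2
from scipy.spatial.transform import Rotation as R
from cell import env
def cam(n):
    s=env.state(); c=env.read_camera(n)
    K=np.array([[c['fx'],0,c['cx']],[0,c['fy'],c['cy']],[0,0,1.]])
    if n=='wrist':
        T=np.eye(4);T[:3,:3]=R.from_euler('xyz',s['tcp_rot']).as_matrix();T[:3,3]=s['eef_pos']
        T=T@np.array(c['tool_from_camera'])
    else:
        T=np.eye(4);r=cv2.Rodrigues(np.array(c['rvec'],float))[0];T[:3,:3]=r.T;T[:3,3]=-r.T@np.ravel(c['tvec'])
    return dict(im=np.array(c['image']),d=np.array(c['range_z']),K=K,T=T)
def ray(c,u,v):
    d=c['T'][:3,:3]@np.linalg.inv(c['K'])@[u,v,1.]; return c['T'][:3,3],d
def plane(c,u,v,z):
    o,d=ray(c,u,v); return o+d*(z-o[2])/d[2]
def cloud(c):
    h,w=c['d'].shape; u,v=np.meshgrid(np.arange(w),np.arange(h)); k=c['K']; d=c['d']
    P=np.stack([(u-k[0,2])/k[0,0]*d,(v-k[1,2])/k[1,1]*d,d],-1)
    W=P@c['T'][:3,:3].T+c['T'][:3,3]; W[d<=0]=np.nan; return W
def proj(c,p):
    q=c['T'][:3,:3].T@(np.array(p,float)-c['T'][:3,3]); q=c['K']@q; return q[:2]/q[2]
E
python3 - <<'E'
from h import *
import pickle
print(env.state())
C={n:cam(n) for n in('scene','side','wrist')}
pickle.dump(C,open('c0.pkl','wb'))
for n in C: cv2.imwrite(f'pics/0_{n}.png',C[n]['im']); print(n,C[n]['T'].round(2).tolist(),C[n]['K'][0,0])
E
```

```text
total 12
drwxr-xr-x  3 agent agent 4096 Dec  4 16:07 .
drwxr-xr-x 23 root  root  4096 Dec  4 16:07 ..
drwxr-xr-x  2 agent agent 4096 Dec  4 16:07 pics
{'t': 0.0, 'joints': array([-1.21561040e+00,  4.91578586e-01,  1.55945649e+00, -1.22449798e-05,
        1.09171117e+00, -1.05595412e-01]), 'qvel': array([-9.26701276e-04,  1.64418404e-05, -7.89272736e-04,  1.18909570e-03,
        8.37682199e-04, -7.05535019e-04]), 'tau': array([-1.51152595e-03, -6.12642789e+01, -2.58181322e+01,  6.92076562e-02,
        4.82172123e-02, -1.57497529e-04]), 'eef_pos': array([ 277.83769935, -559.56956027,  214.04750948]), 'tcp_rot': array([-3.14044434e+00, -1.10788246e-04,  4.60786927e-01]), 'ft_force': array([-0.12477541,  0.16824644,  0.20472225]), 'moment': array([-0.02313794, -0.02391058,  0.03644772]), 'opening': 1.0010487714089915}
scene [[-0.46, 0.73, -0.5, 1127.33], [0.89, 0.37, -0.27, 345.99], [-0.02, -0.57, -0.82, 1109.07], [0.0, 0.0, 0.0, 1.0]] 529.4141576031034
side [[-0.87, -0.29, 0.41, -134.45], [-0.5, 0.49, -0.71, 1147.19], [0.01, -0.82, -0.57, 1016.47], [0.0, 0.0, 0.0, 1.0]] 620.417987968156
wrist [[0.45, -0.86, -0.26, 351.73], [-0.9, -0.43, -0.13, -521.92], [-0.0, 0.29, -0.96, 383.09], [0.0, 0.0, 0.0, 1.0]] 407.959576646662
```

View pics/0_scene.png

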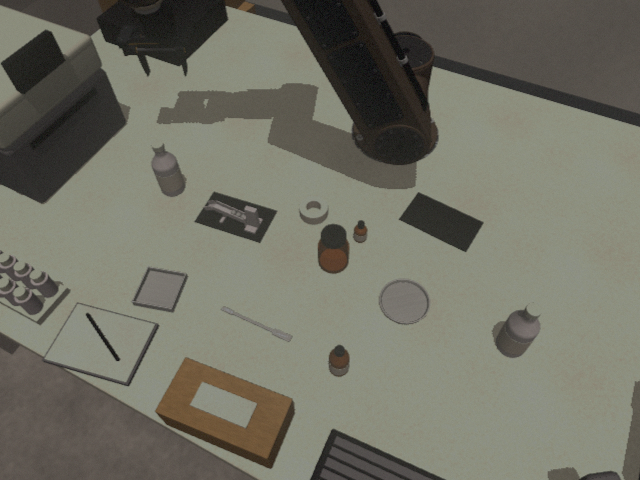

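View pics/0_side.png

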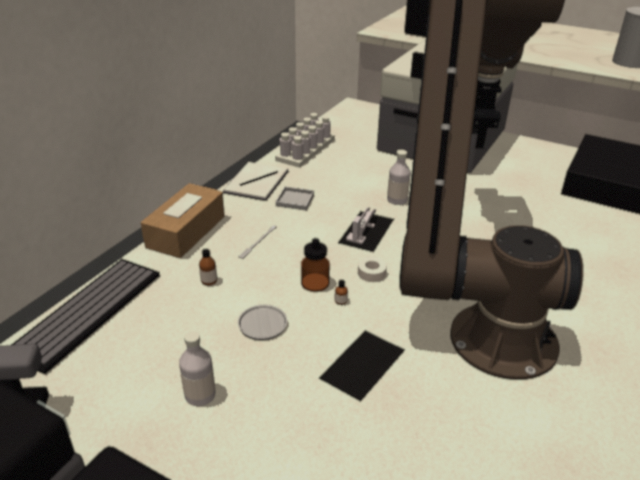

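Scene view: the squat bottle with its black cap is at (333,248) and the round dish at (404,301). The mat with the scoop is at (236,217), on the robot's right. Its look-alike mat is empty, at (441,221). The small ambers at (360,232) and (339,360) are bystanders, and so are the tall cans and the square tray at (160,289). Next I'll measure these and take one close crop.

```bash
python3 - <<'E'
from h import *
import pickle
C=pickle.load(open('c0.pkl','rb'))
for n,L in dict(scene=dict(bottle=(333,262),dish=(404,303),mat=(236,217),mat2=(441,221),ambs=(360,237),roll=(314,212),ambslim=(339,370),canA=(172,188),canB=(513,350),tray=(160,290),spat=(258,324)),
  side=dict(bottle=(316,286),dish=(263,323),mat=(366,231),mat2=(362,365),ambs=(341,302),roll=(372,270),ambslim=(208,280),canA=(400,196),canB=(199,396))).items():
    for k,p in L.items(): print(n,k,plane(C[n],*p,0).round(0)[:2])
# cap top by depth near neck
for n in('scene','side'):
    W=cloud(C[n]); 
    P=W.reshape(-1,3); 
    m=(P[:,2]>134)&(P[:,2]<170)&(P[:,0]>400)&(P[:,0]<800)&(abs(P[:,1])<250)
    print(n,m.sum(), np.nanmedian(P[m],0) if m.any() else '')
    np.save(n+'W.npy',W)
c=C['scene']['im'][185:280,190:360]; s=C['side']['im'][190:320,280:420]
a=cv2.resize(c,None,fx=4,fy=4,interpolation=3)[:, :]; b=cv2.resize(s,(390,362),interpolation=3)
cv2.imwrite('pics/1_crop.png',cv2.copyMakeBorder(a,0,0,0,0,0)); cv2.imwrite('pics/1_crop2.png',b)
out=np.zeros((600,800,3),np.uint8); w=cv2.resize(c[:, :100],(480,456//1),interpolation=3); 
out[:456,:480]=w; out[:297,480:800]=cv2.resize(s,(320,297),interpolation=3); out[300:600,480:800]=cv2.resize(C['wrist']['im'],(320,300)) ; cv2.imwrite('pics/1_comb.png',out)
E
```

```text
scene bottle [491.  39.]
scene dish [519. 239.]
scene mat [ 480. -253.]
scene mat2 [252. 235.]
scene ambs [392.  67.]
scene roll [373. -76.]
scene ambslim [735. 174.]
scene canA [ 473. -465.]
scene canB [520. 498.]
scene tray [ 749. -298.]
scene spat [720. -41.]
side bottle [478.  48.]
side dish [518. 236.]
side mat [ 478. -250.]
side mat2 [251. 239.]
side ambs [392.  71.]
side roll [381. -88.]
side ambslim [735. 170.]
side canA [ 472. -488.]
side canB [509. 493.]
scene 55 [489.18838997  37.62457919 138.88730927]
side 38 [485.20658004  40.81945149 137.58641069]
```

View pics/1_comb.png

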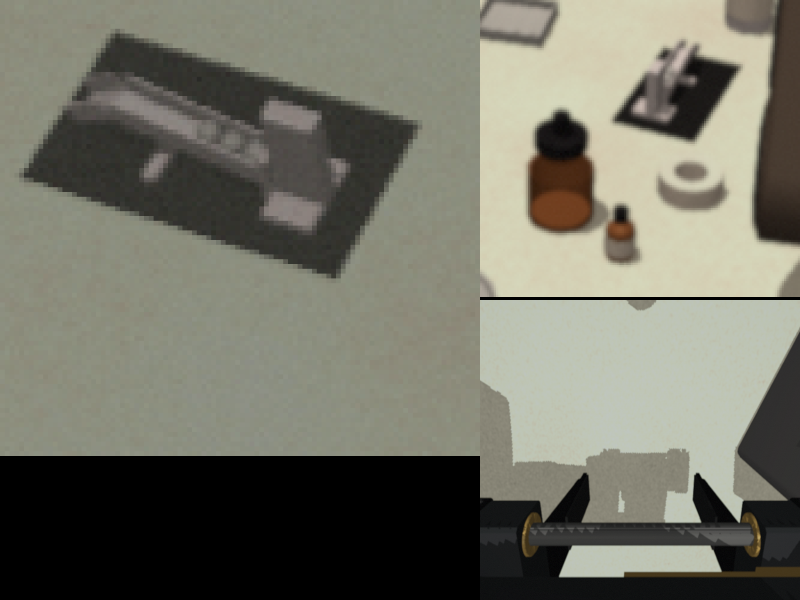

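The crop confirms it. The scoop stands on the right-hand mat with the lip toward -y, the grip at the +y end and the balls at its back. The capped squat bottle's top measures 138–139 mm, as it should. I'll go for the cap at about (487, 39).

```bash
python3 -m pendant '[[[1,0.281,-0.275,0,0],[1,0.281,-0.275,0,0],[1,0.281,-0.275,0,0],[1,0.281,-0.275,0,0],[1,0.281,-0.275,0,0],[1,0.281,-0.275,0,0],[1,0.281,-0.275,0,0],[1,0.281,-0.275,0,0]]]'; python3 -m pendant '[[[1,0.05,-0.05,0,0],[1,0.09,-0.09,0,0],[1,0.13,-0.13,0,0],[1,0.172,-0.169,0.01,0],[1,0.172,-0.169,0.03,0],[1,0.172,-0.169,0.04,0],[1,0.172,-0.169,0.04,0],[1,0.172,-0.169,0.04,0]]]'
python3 - <<'E'
from h import *
s=env.state(); print(s['joints'].round(3))
c=cam('wrist'); cv2.imwrite('pics/2w.png',c['im'])
W=cloud(c).reshape(-1,3); m=(W[:,2]>132)&(W[:,2]<146)&(np.hypot(W[:,0]-487,W[:,1]-39)<25)
P=W[m]; print(m.sum(),P.mean(0),P.min(0),P.max(0))
m=(W[:,2]>108)&(W[:,2]<120)&(np.hypot(W[:,0]-487,W[:,1]-39)<45); P=W[m]; print(m.sum(),P.mean(0),P.min(0),P.max(0))
E
```

```text
t: 0.95
eef_pos: [407.5, -186.3, 214.7]
tcp_rot: [3.142, -0.0, 0.461]
ft_force: [0.5, -0.2, -0.7]
opening: 0.997
t: 1.75
eef_pos: [486.1, 38.6, 174.8]
tcp_rot: [3.142, 0.0, 0.46]
ft_force: [0.5, -0.6, -0.1]
opening: 0.997
[-0.056  0.349  1.935 -0.     0.858  1.054]
1039 [487.23593884  38.96341025 137.50723745] [476.51337175  28.6620227  132.03345604] [496.19712756  48.29025468 139.95055087]
6066 [488.89763475  39.74298864 112.89952418] [456.40261557   8.4226514  108.05959177] [516.06258538  68.25070358 119.8735034 ]
```

The wrist view puts the knob centre at (486.4, 38.5) with its top at 139.5, so the tool is within 1 mm of it. Next: descend, grip and lift.

```bash
python3 -m pendant '[[[1,0,0,0.03,0],[1,0,0,0.05,0],[1,0,0,0.058,0],[0.5,0,0,0.058,0],[0.1,0,0,0.058,0],[0.1,0,0,0.058,0],[0.1,0,0,0.058,0],[0.1,0,0,0.058,0]]]'; python3 -m pendant '[[[0.1,0,0,0,0],[0.1,0,0,-0.01,0],[0.1,0,0,-0.03,0],[0.1,0,0,-0.06,0],[0.1,0.02,-0.01,-0.065,0],[0.1,0.05,-0.05,-0.065,0],[0.1,0.08,-0.1,-0.065,0],[0.1,0.11,-0.145,-0.065,0]]]'
```

```text
t: 2.6
eef_pos: [486.4, 39.3, 117.1]
tcp_rot: [3.141, -0.001, 0.461]
ft_force: [0.2, 0.6, -0.2]
opening: 0.636
t: 3.4
eef_pos: [518.8, 207.6, 182.6]
tcp_rot: [3.141, -0.001, 0.46]
ft_force: [0.3, -1.0, 0.3]
opening: 0.103
```

The fingers are slower than I allowed for (about 0.7/s): they were still open at 0.64 when I began lifting, so they closed on nothing. I'll go back, check the cap and grip again.

```bash
python3 -m pendant '[[[0.5,-0.03,0.04,0,0],[0.5,-0.06,0.08,0,0],[0.5,-0.1,0.12,0,0],[0.5,-0.107,0.14,0,0],[0.5,-0.107,0.14,0,0],[0.5,-0.107,0.14,0,0],[0.5,-0.107,0.14,0,0],[0.5,-0.107,0.14,0,0]]]'
python3 - <<'E'
from h import *
c=cam('wrist')
W=cloud(c).reshape(-1,3); m=(W[:,2]>132)&(W[:,2]<146)&(np.hypot(W[:,0]-487,W[:,1]-39)<25)
P=W[m]; print(m.sum(),P.mean(0),P.min(0),P.max(0))
E
```

```text
t: 4.2
eef_pos: [485.3, 33.7, 181.7]
tcp_rot: [3.142, -0.0, 0.462]
ft_force: [0.2, 0.2, 1.0]
opening: 0.498
982 [487.15593573  38.80759701 137.5354058 ] [476.73518972  28.42885841 132.03235698] [496.42964497  48.33709746 139.87013944]
```

```bash
python3 -m pendant '[[[0.5,0.003,-0.004,0.035,0],[0.5,0.003,-0.004,0.065,0],[0.1,0.003,-0.004,0.065,0],[0.1,0.003,-0.004,0.065,0],[0.1,0.003,-0.004,0.065,0],[0.1,0.003,-0.004,0.065,0],[0.1,0.003,-0.004,0.065,0],[0.1,0.003,-0.004,0.065,0]]]'; python3 -m pendant '[[[0.1,0,0,0,0],[0.1,0,0,0,0],[0.1,0,0,-0.005,0],[0.1,0,0,-0.01,0],[0.1,0,0,-0.02,0],[0.1,0,0,-0.035,0],[0.1,0,0,-0.05,0],[0.1,0,0,-0.05,0]]]'
```

```text
t: 5.05
eef_pos: [486.2, 37.8, 116.8]
tcp_rot: [3.141, -0.0, 0.461]
ft_force: [0.1, 0.4, 0.1]
opening: 0.206
t: 5.85
eef_pos: [487.0, 37.7, 168.7]
tcp_rot: [3.14, -0.003, 0.461]
ft_force: [0.2, 0.4, 0.1]
opening: 0.2
```

```bash
python3 -m pendant '[[[0.1,0.015,-0.021,0,0],[0.1,0.04,-0.056,0,0],[0.1,0.066,-0.093,0.01,0],[0.1,0.092,-0.13,0.03,0],[0.1,0.11,-0.155,0.06,0],[0.1,0.117,-0.165,0.09,0],[0.1,0.117,-0.165,0.11,0],[0.1,0.117,-0.165,0.12,0]]]'; python3 - <<'E'
from h import *
s=cam('scene');W=cloud(s);P=W.reshape(-1,3)
print(env.state()['eef_pos'])
w=cam('side')
for n,c in(('sc',s),('si',w)):
    P=cloud(c).reshape(-1,3);m=(P[:,2]>8)&(P[:,2]<14)&(np.hypot(P[:,0]-518,P[:,1]-238)<70);Q=P[m];print(n,m.sum(),Q.min(0),Q.max(0))
    m=(P[:,2]>30)&(P[:,2]<60)&(np.hypot(P[:,0]-518,P[:,1]-238)<33);print(P[m].min(0),P[m].max(0))
cv2.imwrite('pics/3.png',np.vstack([cv2.resize(s['im'][200:360,300:500],(500,400)),cv2.resize(w['im'][230:350,180:340],(500,200))])[:600])
E
```

```text
t: 6.65
eef_pos: [516.5, 237.7, 44.4]
tcp_rot: [-3.141, 0.003, 0.462]
ft_force: [1.1, 0.1, 0.4]
opening: 0.201
[516.47611607 237.2597888   43.9932026 ]
sc 223 [458.63241874 178.46014637   8.02923288] [578.28565532 296.99428181  13.90974674]
[490.63218678 207.49151684  30.03484574] [548.34606491 267.56409558  59.82850645]
si 197 [458.10345823 177.72381898   8.01283095] [578.68198158 300.61089325  13.96548413]
[487.14039301 210.61035632  30.17943462] [546.32748155 270.5690395   59.6412762 ]
```

```bash
python3 -m pendant '[[[0.1,0,0,0.012,0],[0.1,0,0,0.017,0],[0.1,0,0,0.019,0],[0.1,0,0,0.019,0],[0.6,0,0,0.019,0],[0.6,0,0,0.019,0],[0.6,0,0,0.019,0],[0.6,0,0,0.019,0]]]'; python3 -m pendant '[[[1,0,0,-0.02,0],[1,0,0,-0.07,0],[1,0,0,-0.12,0],[1,0,0,-0.17,0],[1,0,0,-0.2,-0.1],[1,-0.02,0.03,-0.2,-0.25],[1,-0.04,0.07,-0.2,-0.4],[1,-0.06,0.11,-0.2,-0.55]]]';python3 - <<'E'
from h import *
s=cam('scene')
P=cloud(s).reshape(-1,3)
m=(P[:,2]>36)&(P[:,2]<60)&(np.hypot(P[:,0]-518,P[:,1]-238)<45);Q=P[m];print(m.sum(),Q.mean(0),Q.max(0))
m=(P[:,2]>18)&(P[:,2]<30)&(np.hypot(P[:,0]-518,P[:,1]-238)<45);Q=P[m];print(m.sum(),Q.min(0),Q.max(0))
E
```

```text
t: 7.55
eef_pos: [517.6, 237.6, 27.8]
tcp_rot: [3.141, -0.0, 0.461]
ft_force: [-0.3, -0.5, -0.3]
opening: 0.483
t: 8.35
eef_pos: [512.5, 114.9, 228.0]
tcp_rot: [3.141, -0.0, 0.999]
ft_force: [1.0, -0.6, 0.3]
opening: 0.999
70 [520.53995818 237.79626511  45.76723352] [529.24247448 247.07334462  51.53912661]
393 [488.41283475 208.29776416  18.00330581] [549.94500321 266.61271327  29.8102775 ]
```

```bash
python3 -m pendant '[[[1,-0.043,0.022,0,-0.1],[1,-0.086,0.044,0,-0.22],[1,-0.129,0.066,0,-0.34],[1,-0.172,0.088,0,-0.45],[1,-0.215,0.11,0,-0.56],[1,-0.26,0.132,0,-0.56],[1,-0.3,0.155,0,-0.56],[1,-0.307,0.156,0,-0.56]]]';python3 - <<'E'
from h import *
import pickle
s=env.state(); print(s['joints'].round(3))
c=cam('wrist');pickle.dump(c,open('w3.pkl','wb'));cv2.imwrite('pics/4w.png',c['im'])
E
```

```text
t: 9.2
eef_pos: [475.3, -230.5, 227.5]
tcp_rot: [3.141, 0.001, 1.548]
ft_force: [1.3, 0.2, 0.3]
opening: 0.999
[-5.760e-01  3.390e-01  1.779e+00 -1.000e-03  1.023e+00 -5.540e-01]
```

View pics/4w.png

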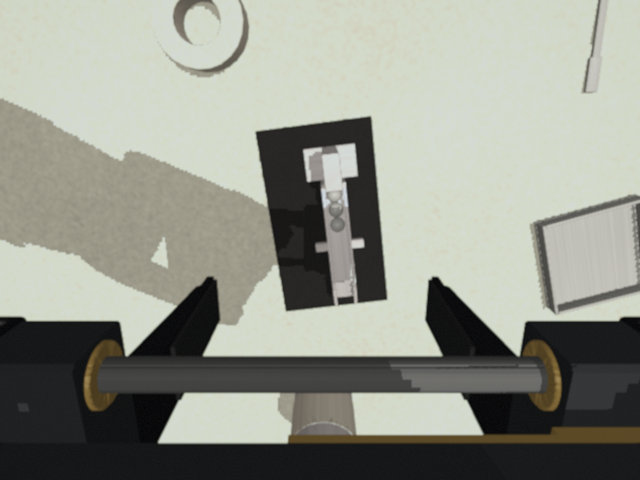

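The wrist view shows the grip top at about (332,170), the balls at (336,197–224), the feet at y≈163 and y≈245, and the lip end at (344,300), all on the mat. I'll measure them from depth.

```bash
python3 - <<'E'
from h import *
import pickle
c=pickle.load(open('w3.pkl','rb'));W=cloud(c);im=c['im']
reg=np.zeros(W.shape[:2],bool);reg[110:315,255:390]=1
z=W[...,2]
g=reg&(z>70); P=W[g]; print('grip',g.sum(),P.mean(0),np.percentile(P[:,2],[5,50,95]))
r=cv2.minAreaRect(P[P[:,2]>82][:,:2].astype(np.float32));print('top rect',r, (P[:,2]>82).sum())
hsv=cv2.cvtColor(im,cv2.COLOR_BGR2HSV)
al=(hsv[...,2]>80)&reg
ch=reg&(z>20)&(z<60); Q=W[ch]; m=Q.mean(0); u,s,vt=np.linalg.svd((Q-m)[:,:2],full_matrices=False); print('chan',ch.sum(),m,'axis',vt[0],np.degrees(np.arctan2(*vt[0][::-1])))
t=(Q-m)[:,:2]@vt[0]; print('extent',m[:2]+vt[0]*t.min(),m[:2]+vt[0]*t.max())
mk=(hsv[...,2]<60)&reg
cs=cv2.findContours((reg&(z<15)&(z>-5)&(cv2.cvtColor(im,6)<60)).astype(np.uint8),0,2)[0];k=max(cs,key=cv2.contourArea)
b=cv2.boxPoints(cv2.minAreaRect(k)); B=np.array([plane(c,*p,3) for p in b]);print('mat',B.round(0)[:,:2].tolist(),B.mean(0))
# second view check of grip top
C=pickle.load(open('c0.pkl','rb'))
for n in('scene','side'):
    P=cloud(C[n]).reshape(-1,3);k=(P[:,2]>70)&(P[:,2]<100)&(abs(P[:,0]-480)<60)&(abs(P[:,1]+220)<60);print(n,k.sum(),P[k].mean(0),P[k].max(0))
    P=P[(P[:,2]>80)&(P[:,2]<100)&(abs(P[:,0]-480)<60)&(abs(P[:,1]+220)<60)]; print(len(P),cv2.minAreaRect(P[:,:2].astype(np.float32)))
E
```

```text
grip 653 [ 483.54171415 -193.7742273    71.8913461 ] [70.69190896 71.8268312  73.09822837]
top rect ((0.0, 0.0), (0.0, 0.0), 0.0) 0
chan 2657 [ 490.25676209 -264.85846164   31.90778962] axis [ 0.0956459  -0.99541542] -84.51150369885863
extent [ 482.00873225 -179.01875165] [ 496.58012444 -330.66758218]
mat [[415.0, -163.0], [520.0, -153.0], [545.0, -337.0], [424.0, -350.0]] [ 475.91831605 -251.00435745    3.        ]
scene 61 [ 485.40283192 -195.04868488   73.52183456] [ 493.19276492 -180.14132674   78.00790635]
0 ((0.0, 0.0), (0.0, 0.0), 0.0)
side 32 [ 483.25087181 -191.77926404   73.06407318] [ 492.12078311 -176.15230897   79.29861309]
0 ((0.0, 0.0), (0.0, 0.0), 0.0)
```

The grip top stands at z≈72.5 (mat 3 + 70) in three views, centred at about (484, -193.5). The scoop axis runs at -84.5° and the mat centre is (477, -251).

The rows only turn the tool about its own z, so I need another way to tip the scoop. The text says an unreachable pose is "approached as far as the arm can". I'll check, empty-handed, how the arm behaves at its inner reach.

```bash
python3 -m pendant '[[[1,0.02,-0.045,0,0],[1,0.04,-0.09,0,0],[1,0.06,-0.13,0,0],[1,0.08,-0.165,0,0],[1,0.1,-0.21,0,0],[1,0.1,-0.21,0,0],[1,0.1,-0.21,0,0],[1,0.1,-0.21,0,0]]]';python3 - <<'E'
from h import *
s=env.state(); print(s['joints'].round(3))
E
```

```text
t: 10.05
eef_pos: [268.3, -122.7, 227.9]
tcp_rot: [3.141, 0.001, 1.553]
ft_force: [-0.1, -0.0, -0.0]
opening: 0.998
[-0.654 -0.023  2.245  0.     0.918 -0.636]
```

```bash
cat > kin.py <<'E'
import numpy as np
D=np.array([[.4916,1.5594,621.2,214.05],[.349,1.935,483.2,174.8],[.339,1.779,524.1,227.5],[-.023,2.245,287.5,227.9]])
A=[];b=[]
for q2,q3,r,z in D:
    t=q2+q3
    A+= [[1,0,np.sin(q2),np.sin(t),np.cos(t)],[0,1,np.cos(q2),np.cos(t),-np.sin(t)]]; b+=[r,z]
x,res,_,_=np.linalg.lstsq(np.array(A),np.array(b),rcond=None)
E
python3 - <<'E'
from kin import *
print(x,np.array(A)@x-b)
from scipy.optimize import fsolve
def fk(q): 
    t=q[0]+q[1]; return [x[0]+x[2]*np.sin(q[0])+x[3]*np.sin(t)+x[4]*np.cos(t),x[1]+x[2]*np.cos(q[0])+x[3]*np.cos(t)-x[4]*np.sin(t)]
for z in(60,90,120,150,200):
  for r in(250,300,330,350,380,420):
    q,_,ok,_=fsolve(lambda q:np.array(fk(q))-[r,z],[.0,2.2],full_output=1); print(z,r,q.round(3),round(np.pi-q.sum(),3),ok)
E
```

```text
[  0.60960906 -73.93453885 585.72469071 410.93085107  43.48290357] [ 0.26091291 -0.02067848  0.02844609 -0.06058655 -0.4073932   0.01371414
  0.1180342   0.06755088]
60 250 [0.372 2.576] 0.193 1
60 300 [0.395 2.461] 0.285 1
60 330 [0.414 2.393] 0.335 1
60 350 [0.427 2.348] 0.367 1
60 380 [0.449 2.279] 0.413 1
60 420 [0.48  2.188] 0.474 1
90 250 [0.263 2.536] 0.343 1
90 300 [0.306 2.428] 0.407 1
90 330 [0.333 2.363] 0.445 1
90 350 [0.352 2.319] 0.471 1
90 380 [0.38  2.253] 0.509 1
90 420 [0.418 2.163] 0.56 1
120 250 [0.165 2.491] 0.485 1
120 300 [0.225 2.39 ] 0.527 1
120 330 [0.259 2.328] 0.554 1
120 350 [0.282 2.286] 0.574 1
120 380 [0.315 2.222] 0.604 1
120 420 [0.36  2.135] 0.647 1
150 250 [0.079 2.443] 0.619 1
150 300 [0.151 2.348] 0.642 1
150 330 [0.191 2.289] 0.661 1
150 350 [0.218 2.249] 0.675 1
150 380 [0.256 2.187] 0.698 1
150 420 [0.307 2.102] 0.733 1
200 250 [-0.038  2.357] 0.823 1
200 300 [0.047 2.271] 0.824 1
200 330 [0.094 2.216] 0.831 1
200 350 [0.125 2.179] 0.838 1
200 380 [0.17 2.12] 0.852 1
200 420 [0.227 2.039] 0.875 1
```

Inner reach isn't a limit anywhere near the bottle. The other candidate is the last joint's range, so I'll overturn the tool about its z at that limit and see whether the arm leans. I'll do it while travelling back over the scoop.

```bash
python3 -m pendant '[[[1,-0.013,0.045,0,-0.15],[1,-0.026,0.09,0,-0.3],[1,-0.04,0.13,0,-0.45],[1,-0.055,0.17,0,-0.6],[1,-0.07,0.212,0,-0.75],[1,-0.07,0.212,0,-0.9],[1,-0.07,0.212,0,-1.05],[1,-0.07,0.212,0,-1.2]]]';python3 -m pendant '[[[1,0,0,0,-0.15],[1,0,0,0,-0.3],[1,0,0,0,-0.45],[1,0,0,0,-0.6],[1,0,0,0,-0.75],[1,0,0,0,-0.9],[1,0,0,0,-1.05],[1,0,0,0,-1.2]]]';python3 - <<'E'
from h import *
s=env.state(); print(s['joints'].round(3))
E
```

```text
t: 10.85
eef_pos: [479.3, -196.4, 226.4]
tcp_rot: [3.141, -0.002, 2.759]
ft_force: [1.0, 0.5, 0.1]
opening: 0.996
t: 11.65
eef_pos: [492.6, -164.1, 223.0]
tcp_rot: [-3.112, -0.056, -2.406]
ft_force: [0.2, 0.8, -0.5]
opening: 0.998
[-0.415  0.334  1.804 -0.075  1.002 -2.682]
```

It does lean: with the last joint at its limit (-2.68), overturning tilts the tool. I'll turn back a little to see whether the lean stays in the commanded pose.

```bash
python3 -m pendant '[[[1,0,0,0,0],[1,0,0,0,0],[1,0,0,0,0],[1,0,0,0,0],[1,0,0,0,0],[1,0,0,0,0],[1,0,0,0,0],[1,0,0,0,0]]]';python3 - <<'E'
from h import *
s=env.state(); print(s['joints'].round(3),s['eef_pos'],s['tcp_rot'].round(4))
E
python3 -m pendant '[[[1,0,0,0,0.15],[1,0,0,0,0.3],[1,0,0,0,0.4],[1,0,0,0,0.4],[1,0,0,0,0.4],[1,0,0,0,0.4],[1,0,0,0,0.4],[1,0,0,0,0.4]]]';python3 - <<'E'
from h import *
s=env.state(); print(s['joints'].round(3),s['eef_pos'],s['tcp_rot'].round(4))
E
```

```text
t: 12.45
eef_pos: [491.4, -163.3, 223.6]
tcp_rot: [-3.112, -0.055, -2.404]
ft_force: [-0.7, 0.3, -0.7]
opening: 0.997
[-0.415  0.331  1.806 -0.074  1.002 -2.685] [ 491.44095619 -163.25188616  223.64939958] [-3.1125 -0.0553 -2.4042]
t: 13.25
eef_pos: [491.5, -163.1, 223.6]
tcp_rot: [-3.093, -0.04, -2.803]
ft_force: [0.0, -0.4, 1.2]
opening: 1.006
[-0.415  0.331  1.806 -0.074  1.002 -2.285] [ 491.4654844  -163.10432712  223.60635695] [-3.0933 -0.0397 -2.8032]
```

The reached pose becomes the new command, so lean persists and can be built up in place. I'll fit a small kinematic model to the recorded states, and a weighted-IK model of this behaviour, to predict a combined overturn and shift that pitches the scoop.

```bash
cat > fk.py <<'E'
import numpy as np
from scipy.optimize import least_squares
from scipy.spatial.transform import Rotation as R
from kin import x as X
LIM=np.array([[-3.1,3.1],[-.84,2.19],[.05,2.79],[-1.13,4.28],[.06,2.93],[-2.69,2.69]])
Ry=lambda a:R.from_euler('y',a).as_matrix(); Rz=lambda a:R.from_euler('z',a).as_matrix()
PAR=[300.,66.,0.,1.]
def fk(q,P=None):
    D,o1,o2,s4=P if P is not None else PAR
    t=q[1]+q[2]; h=X[1]+D
    F=Ry(t); p=np.array([X[0]+X[2]*np.sin(q[1]),o1,h+X[2]*np.cos(q[1])])+F@[X[4],0,X[3]]
    W=F@Rz(s4*q[3]); Q=W@Ry(q[4]); p=p+W@[0,o2,0]+Q@[0,0,D]
    return Rz(q[0])@p, Rz(q[0])@Q@Rz(q[5]+np.pi/2)
S=[([-.415,.331,1.806,-.074,1.002,-2.685],[491.44,-163.25,223.65],[-3.1125,-.0553,-2.4042]),
   ([-1.2156,.4916,1.5594,0,1.0917,-.1056],[277.84,-559.57,214.05],[-3.1404,0,.4608]),
   ([-.056,.349,1.935,0,.858,1.054],[486.1,38.6,174.8],[3.142,0,.46])]
def fit():
    best=None
    for s4 in(1,-1):
        f=lambda v:np.concatenate([np.r_[fk(q,[*v,s4])[0]-p] for q,p,_ in S])
        r=least_squares(f,[300,66,0.]); 
        if best is None or r.cost<best[0]: best=(r.cost,[*r.x,s4])
    return best
PAR=fit()[1]
def ik(q0,p,Rm,w,free=None):
    def f(q):
        a,b=fk(q); return np.r_[(p-a)/1000,w*R.from_matrix(b.T@Rm).as_rotvec()]
    lo,hi=LIM.T; return least_squares(f,np.clip(q0,lo+1e-6,hi-1e-6),bounds=(lo,hi),xtol=1e-12,ftol=1e-12,gtol=1e-12).x
E
python3 - <<'E'
from fk import *
np.set_printoptions(precision=3,suppress=True)
print(fit())
for q,p,r in S:
    a,b=fk(q); print(a-p, R.from_matrix(b.T@R.from_euler('xyz',r).as_matrix()).as_rotvec())
q0=np.array([-.5,.333,1.79,0,1.02,-1.85]); 
q0[5]=q0[0]+np.pi/2-2.759
for w in(.1,.2,.3,.5,1,2):
  for p in([480,-196,226.4],[484,-193,226.4]):
    Rm=R.from_euler('xyz',[np.pi,0,1.553+2.4]).as_matrix()
    q=ik(q0,np.array(p),Rm,w); a,b=fk(q); print(w,q,a,R.from_matrix(b).as_euler('xyz'))
b=R.from_euler('xyz',[-3.0933,-.0397,-2.8032]).as_matrix(); print('tool z now',b[:,2])
E
```

```text
(np.float64(0.01910900301456211), [np.float64(274.02738421752514), np.float64(69.11380149736155), np.float64(-3.296797099353283), 1])
[ 0.071 -0.025 -0.048] [ 0.    -0.     0.001]
[-0.109  0.076 -0.021] [ 0. -0. -0.]
[-0.057  0.073 -0.061] [0.    0.    0.001]
0.1 [-0.458  0.329  1.805 -0.12   1.    -2.69 ] [ 480.643 -194.469  226.103] [-3.093 -0.089 -2.419]
0.1 [-0.452  0.332  1.799 -0.115  1.004 -2.69 ] [ 484.61  -191.529  226.128] [-3.096 -0.085 -2.415]
0.2 [-0.452  0.33   1.806 -0.115  1.    -2.69 ] [ 482.429 -190.143  225.315] [-3.096 -0.085 -2.414]
0.2 [-0.446  0.333  1.799 -0.109  1.003 -2.69 ] [ 486.308 -187.371  225.406] [-3.098 -0.082 -2.411]
0.3 [-0.442  0.331  1.806 -0.107  0.999 -2.69 ] [ 485.008 -183.713  224.285] [-3.099 -0.079 -2.408]
0.3 [-0.436  0.335  1.799 -0.102  1.002 -2.69 ] [ 488.762 -181.19   224.46 ] [-3.101 -0.076 -2.405]
0.5 [-0.418  0.334  1.806 -0.087  0.998 -2.69 ] [ 490.98  -167.89   222.454] [-3.107 -0.065 -2.394]
0.5 [-0.413  0.337  1.799 -0.084  1.001 -2.69 ] [ 494.463 -165.977  222.779] [-3.109 -0.063 -2.392]
1 [-0.367  0.335  1.804 -0.047  1.001 -2.69 ] [ 502.039 -134.229  221.793] [-3.124 -0.035 -2.364]
1 [-0.365  0.339  1.797 -0.045  1.005 -2.69 ] [ 505.083 -133.614  222.164] [-3.124 -0.034 -2.363]
2 [-0.329  0.333  1.799 -0.016  1.009 -2.69 ] [ 509.161 -108.041  224.151] [-3.135 -0.012 -2.342]
2 [-0.328  0.337  1.793 -0.016  1.012 -2.69 ] [ 511.991 -108.414  224.325] [-3.136 -0.012 -2.342]
tool z now [-0.021 -0.059 -0.998]
```

The FK fits to 0.1 mm, and an IK weight of about 0.5 m/rad explains the lean, so tipping works this way:
- Carry the scoop with tool x = -d, where d is the scoop's forward direction. The lip then points along about J1+64° when J6 is at -2.69.
- Overturn there to lower the lip.
- The present small lean (0.063) becomes a mild forward pitch of about 0.11 after the re-yaw. That is still "level" (<0.16) and less than the 10° floor.

Now the pickup numbers.

```bash
cat > go.py <<'E'
from fk import *
from cell import env
np.set_printoptions(precision=4,suppress=True)
def cur():
    s=env.state(); return np.array(s['joints']),np.array(s['eef_pos']),R.from_euler('xyz',s['tcp_rot']).as_matrix()
def rel(p,yaw=None,P=None):
    """shift (m, tool axes) to TCP p; turn so the tool x heads to yaw"""
    q,p0,R0=cur() if P is None else P
    th=0
    if yaw is not None:
        psi=np.arctan2(R0[1,0],R0[0,0]); th=(psi-yaw+np.pi)%(2*np.pi)-np.pi
    return R0.T@(np.array(p)-p0)/1000,th
E
python3 - <<'E'
from go import *
q,p,R0=cur(); tz=R0[:,2]
g=np.array([484,-193.5,53.]); t=g+19*tz
print('tcp target',t)
for z in (110,0):
    print(rel(t+[0,0,z],1.667))
E
```

```text
tcp target [ 483.5937 -194.6149   34.0371]
(array([ 0.0147, -0.0232,  0.0814]), np.float64(1.8129617783421308))
(array([ 0.0103, -0.0179,  0.1912]), np.float64(1.8129617783421308))
```

```bash
python3 -m pendant '[[[0.5,0.005,-0.008,0.02,0.15],[0.5,0.01,-0.016,0.04,0.3],[0.5,0.0147,-0.0232,0.06,0.45],[0.5,0.0147,-0.0232,0.08,0.6],[0.5,0.0147,-0.0232,0.0814,0.75],[0.5,0.0147,-0.0232,0.0814,0.9],[0.5,0.0147,-0.0232,0.0814,1.05],[0.5,0.0147,-0.0232,0.0814,1.2]]]';python3 -m pendant '[[[0.5,0,0,0,0.15],[0.5,0,0,0,0.3],[0.5,0,0,0,0.45],[0.5,0,0,0,0.613],[0.5,0,0,0,0.613],[0.5,0,0,0,0.613],[0.5,0,0,0,0.613],[0.5,0,0,0,0.613]]]';python3 - <<'E'
from h import *
from go import *
q,p,R0=cur();print(q,p,R0[:,0],R0[:,2])
g=np.array([484,-193.5,53.]); t=g+19*R0[:,2]
print(t,rel(t,1.667))
c=cam('wrist'); cv2.imwrite('pics/5w.png',c['im'])
W=cloud(c);z=W[...,2]; m=(z>66)&(z<80)&(np.hypot(W[...,0]-484,W[...,1]+193)<35); P=W[m]; print(m.sum(),P.mean(0)); 
if m.sum()>10: print(cv2.minAreaRect(P[:,:2].astype(np.float32)))
E
```

```text
t: 14.05
eef_pos: [483.6, -194.6, 144.0]
tcp_rot: [-3.087, 0.031, 2.275]
ft_force: [-0.0, -0.0, -0.8]
opening: 0.5
t: 14.85
eef_pos: [483.6, -194.6, 144.0]
tcp_rot: [-3.114, 0.056, 1.67]
ft_force: [0.0, -0.2, -0.1]
opening: 0.501
[-0.4769  0.4353  1.8918 -0.0858  0.8084 -0.5163] [ 483.5699 -194.6022  144.0318] [-0.0989  0.9935 -0.0563] [-0.0214 -0.0586 -0.998 ]
[ 483.5925 -194.6143   34.0371] (array([0.0062, 0.003 , 0.1098]), np.float64(0.0030318006388672103))
1065 [ 483.436  -192.6643   71.5835]
((483.64068603515625, -193.94554138183594), (13.8633394241333, 30.377832412719727), 5.457302093505859)
```

View pics/5w.png

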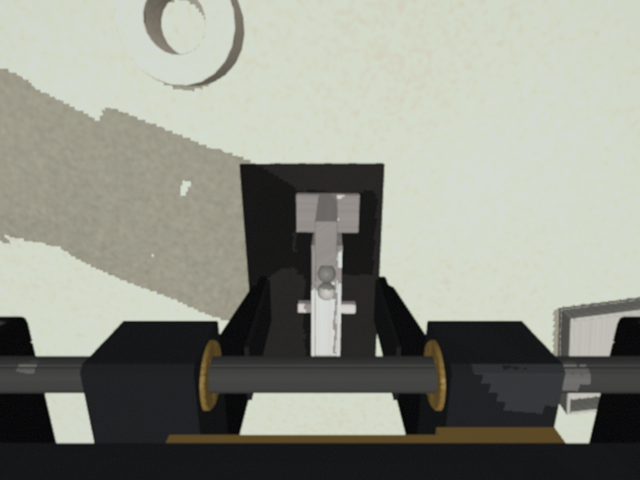

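The grip top measures 13.9 × 30.4 mm, centred at (483.6, -193.9) and aligned to 0.1°. In the picture the slab (326,208) sits centred between the fingers, with the balls at (326,273–292). Descend and grip.

```bash
python3 -m pendant '[[[0.5,0.0062,0.003,0.04,0],[0.5,0.0062,0.003,0.08,0],[0.5,0.0062,0.003,0.11,0],[0.4,0.0062,0.003,0.11,0],[0.05,0.0062,0.003,0.11,0],[0.05,0.0062,0.003,0.11,0],[0.05,0.0062,0.003,0.11,0],[0.05,0.0062,0.003,0.11,0]]]';python3 -m pendant '[[[0.05,0,0,0,0],[0.05,0,0,0,0],[0.05,0,0,0,0],[0.05,0,0,-0.002,0],[0.05,0,0,-0.004,0],[0.05,0,0,-0.006,0],[0.05,0,0,-0.008,0],[0.05,0,0,-0.01,0]]]';python3 - <<'E'
from go import *
print(cur())
E
```

```text
t: 15.7
eef_pos: [484.3, -194.8, 35.1]
tcp_rot: [-3.117, 0.058, 1.668]
ft_force: [4.1, 4.7, 13.8]
opening: 0.145
t: 16.5
eef_pos: [483.8, -194.0, 44.0]
tcp_rot: [-3.114, 0.056, 1.668]
ft_force: [0.2, -0.5, -2.0]
opening: 0.145
(array([-0.4756,  0.5938,  1.9697, -0.1145,  0.5734, -0.4758]), array([ 483.7714, -193.9864,   43.9603]), array([[-0.0967,  0.9951, -0.0215],
       [ 0.9937,  0.0953, -0.0586],
       [-0.0563, -0.0271, -0.998 ]]))
```

The scoop is gripped (opening 0.145, -2 N of weight). Lift gently with the first part of the turn, then measure how it sits in the hand.

```bash
python3 -m pendant '[[[0.05,0,0,-0.01,0],[0.05,0,0,-0.025,-0.05],[0.05,0,0,-0.04,-0.12],[0.05,0,0,-0.06,-0.2],[0.05,0,0,-0.08,-0.29],[0.05,0,0,-0.1,-0.38],[0.05,0,0,-0.115,-0.46],[0.05,0,0,-0.12,-0.52]]]';python3 - <<'E'
from go import *
from h import *
q,p,R0=cur();print(q,p)
Rg=np.array([[-0.0967,0.9951,-0.0215],[0.9937,0.0953,-0.0586],[-0.0563,-0.0271,-0.998]]); pg=np.array([483.56,-194.57,33.98])
d=np.array([.0959,-.9954,0]); y=np.array([.9954,.0959,0]); gp=np.array([483.6,-193.9,0])
Rs=np.c_[d,y,[0,0,1]]; o=gp+65*d+[0,0,3]
Rts=Rg.T@Rs; ots=Rg.T@(o-pg); np.savez('grasp.npz',Rts=Rts,ots=ots); print(Rts,ots)
c=cam('wrist');cv2.imwrite('pics/6w.png',c['im']); W=cloud(c)
# into predicted scoop frame
S=R0@Rts; so=p+R0@ots; Q=(W-so)@S; print('scoop z pred',S[:,2])
m=(Q[...,2]>55)&(Q[...,2]<85)&(abs(Q[...,0]+65)<30)&(abs(Q[...,1])<20);A=Q[m];print('grip top',m.sum(),np.median(A,0),A.min(0),A.max(0))
for x0 in(-80,-70,-60,-52): 
    k=m&(abs(Q[...,0]-x0)<4); print(x0,np.median(Q[k],0) if k.any() else 0)
for x0 in (0,20,40,55,64):
    k=(abs(Q[...,0]-x0)<3)&(abs(Q[...,1])<9)&(Q[...,2]>5)&(Q[...,2]<50); print(x0,k.sum(),np.median(Q[k],0) if k.any() else 0)
    k=(abs(Q[...,0]-x0)<3)&(abs(Q[...,1])<25)&(Q[...,2]>5)&(Q[...,2]<55);print('  y',Q[k][:,1].min() if k.any() else 0,Q[k][:,1].max() if k.any() else 0)
E
```

```text
t: 17.3
eef_pos: [486.8, -187.0, 165.8]
tcp_rot: [-3.091, 0.038, 2.191]
ft_force: [-0.1, -0.3, -1.8]
opening: 0.146
[-0.461   0.405   1.8698 -0.0819  0.8589 -1.0272] [ 486.7914 -186.9996  165.8247]
[[-0.9984 -0.001  -0.0563]
 [ 0.0006  0.9997 -0.0271]
 [ 0.0563 -0.027  -0.998 ]] [-62.4901   0.9802  34.5354]
scoop z pred [ 0.0297 -0.0019  0.9995]
grip top 3934 [-78.4169   1.3646  67.8033] [-80.9799 -15.3149  55.0004] [-57.7647  18.2461  84.9836]
-80 [-79.1179   1.25    66.9976]
-70 [-70.1328   1.2466  68.0607]
-60 [-63.1778   2.7392  67.9624]
-52 0
0 164 [ 0.704  -5.8577 22.5158]
  y -10.321398311488014 11.433353821159756
20 134 [17.9946  0.6081 24.9889]
  y -14.592867644425493 8.73823070567524
40 0 0
  y 0 0
55 0 0
  y 0 0
64 0 0
  y 0 0
```

View pics/6w.png

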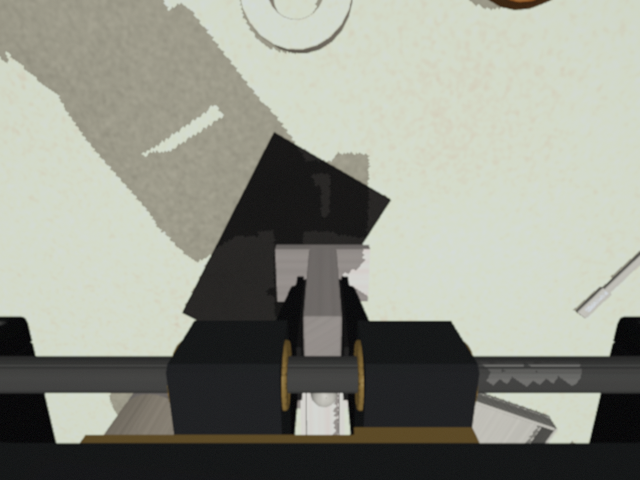

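The in-hand measurement matches the prediction within about 2 mm; the picture shows the rear foot at (320,270) and a ball at (322,395). Next I'll re-measure the open mouth and plan the place pose and tipping rows.

```bash
cat >> go.py <<'E'
G=np.load('grasp.npz'); Rts,ots=G['Rts'],G['ots']
LIP=np.array([68,0,18.7])
def scoop(p,Rm): S=Rm@Rts; return p+Rm@ots,S
def lip(p,Rm): o,S=scoop(p,Rm); return o+S@LIP
def tcp_for_lip(L,Rm): return L-(lip(np.zeros(3),Rm))
E
python3 - <<'E'
from go import *
from h import *
for n in('scene','side'):
    c=cam(n);cv2.imwrite(f'pics/7{n}.png',c['im']); P=cloud(c).reshape(-1,3)
    m=(P[:,2]>102)&(P[:,2]<118)&(np.hypot(P[:,0]-487,P[:,1]-39)<35);A=P[m];print(n,m.sum(),A.min(0) if len(A) else '',A.max(0) if len(A) else '',np.median(A,0) if len(A) else '')
    m=(P[:,2]>20)&(P[:,2]<60)&(np.hypot(P[:,0]-487,P[:,1]-39)<45);A=P[m];print(' body',m.sum(),A.min(0),A.max(0))
q,p,R0=cur()
mouth=np.array([486.8,38.8,110])
def plan(L,j6):
    th=-1.5
    for _ in range(30):
        Rm=R0@Rz(th); pt=tcp_for_lip(L,Rm); qq=ik(q,pt,Rm,.5) if th>-1.4 else ik(np.r_[q[:5],-2.5],pt,Rm,.5)
        th+= (j6-qq[5])*0.8
        th=max(th,-1.9)
    return th,pt,Rm,qq
th,pt,Rm,qq=plan(mouth+[0,0,40],-2.55); o,S=scoop(pt,Rm)
print(th,pt,qq,'d',np.degrees(np.arctan2(S[1,0],S[0,0])),'scoop z',S[:,2],rel(pt))
np.savez('plan.npz',th=th,pt=pt,Rm=Rm,q=qq)
E
```

```text
scene 129 [464.3229  16.306  102.0467] [510.2385  59.4975 115.3631] [490.0632  38.6094 108.625 ]
 body 335 [451.0164   5.2087  20.318 ] [526.1422  75.5739  59.8267]
side 120 [463.4247  15.2954 102.0037] [509.4092  63.6307 115.9339] [486.5149  42.4487 107.4582]
 body 348 [447.3347  25.353   20.34  ] [515.0852  82.6353  59.784 ]
-1.7397937110427957 [394.575  -52.9886 177.0681] [-0.2563  0.231   2.1197 -0.0871  0.7978 -2.55  ] d 44.819314931234935 scoop z [0.0796 0.0793 0.9936] (array([ 0.1618,  0.0015, -0.0188]), 0)
```

```bash
python3 -m pendant '[[[0.05,0.006,0,-0.002,-0.05],[0.05,0.022,0,-0.004,-0.14],[0.05,0.044,0,-0.007,-0.25],[0.05,0.068,0,-0.01,-0.36],[0.05,0.092,0,-0.013,-0.47],[0.05,0.116,0.001,-0.016,-0.58],[0.05,0.14,0.0015,-0.019,-0.69],[0.05,0.155,0.0015,-0.019,-0.79]]]';python3 - <<'E'
from go import *
d=np.load('plan.npz');q,p,R0=cur();print(p,q[5]);r=R0.T@d['Rm'];print(rel(d['pt']),R.from_matrix(r).as_rotvec())
E
```

```text
t: 18.25
eef_pos: [397.2, -57.6, 176.9]
tcp_rot: [-3.08, -0.013, 2.98]
ft_force: [0.5, -0.4, -2.4]
opening: 0.149
[397.1585 -57.5509 176.9213] -1.6148838935157335
(array([ 0.0033,  0.0041, -0.0004]), 0) [ 0.0011 -0.0014 -0.9456]
```

```bash
python3 -m pendant '[[[0.05,0.003,0.002,0,-0.12],[0.05,0.003,0.004,0,-0.25],[0.05,0.003,0.004,0,-0.38],[0.05,0.003,0.004,0,-0.51],[0.05,0.003,0.004,0,-0.64],[0.05,0.003,0.004,0,-0.76],[0.05,0.003,0.004,0,-0.86],[0.05,0.003,0.004,0,-0.94]]]';python3 - <<'E'
from go import *
from h import *
q,p,R0=cur();print(p,q);o,S=scoop(p,R0);L=lip(p,R0);print('lip pred',L,'scoop z',S[:,2])
out=[]
for n,bx in(('scene',(300,180,420,270)),('side',(270,180,420,292))):
    c=cam(n); u=proj(c,L);a,b,e,f=bx; print(n,u,proj(c,[486.8,38.8,110]))
    out.append(cv2.resize(c['im'][b:f,a:e],(480,300),interpolation=cv2.INTER_CUBIC))
    P=cloud(c);Q=(P-o)@S
    for x0 in(-65,-40,0,30,45,55,63):
        k=(abs(Q[...,0]-x0)<4)&(abs(Q[...,1])<16)&(Q[...,2]>-5)&(Q[...,2]<75); 
        if k.any(): print(x0,k.sum(),np.median(Q[k],0),Q[k].min(0),Q[k].max(0))
cv2.imwrite('pics/8.png',np.vstack(out))
E
```

```text
t: 19.05
eef_pos: [395.8, -54.2, 176.5]
tcp_rot: [-3.115, -0.057, -2.365]
ft_force: [-0.3, -0.6, -1.9]
opening: 0.148
[395.7721 -54.2232 176.4895] [-0.2591  0.2344  2.1162 -0.0869  0.7994 -2.5464]
lip pred [488.5667  36.965  149.3388] scoop z [0.0813 0.0785 0.9935]
scene [333.1615 225.1296] [334.1068 234.9726]
-65 34 [-64.012   -7.4455  54.0699] [-68.6176 -14.9269   2.3291] [-61.1002   8.1193  72.6359]
-40 25 [-41.3857  -3.6905  27.4305] [-43.9817 -11.4751  12.7035] [-36.0425   9.7118  35.8547]
0 38 [-0.3161  2.1184 27.7526] [ -3.7758 -12.3303  20.0983] [ 3.9554 10.1704 38.0062]
30 33 [30.7978 -1.6501 30.8495] [ 26.4908 -11.5876  23.2658] [33.8774 10.652  41.0426]
45 35 [44.5872  0.639  31.3729] [ 41.2314 -11.564   26.0178] [48.6741  9.3348 43.2908]
55 50 [55.3207 -0.12   26.8464] [ 51.1647 -12.104   19.9043] [58.923  10.6882 42.7418]
63 41 [63.5497 -0.5684 22.6285] [ 59.5261 -12.0173  15.4579] [66.7084 10.4651 38.2153]
side [314.9795 235.3577] [315.0799 248.8369]
-65 50 [-65.0524   8.201   19.0641] [-68.9313  -6.2249   2.6153] [-61.3151  15.8527  58.5578]
-40 40 [-40.9521   7.1205  25.2098] [-43.7791 -12.4009   2.5952] [-36.1364  13.9781  34.6136]
0 33 [ 0.2011  7.6039 28.3811] [ -3.9095 -11.9975  19.0801] [ 3.9704 15.2203 37.4265]
30 35 [29.883   7.5689 35.2679] [ 26.0087 -10.8892  20.5039] [33.6032 14.2142 44.1782]
45 31 [44.4097 -5.2311 31.7947] [ 41.0216 -12.8402  26.0632] [48.7822 12.4564 43.6256]
55 33 [54.7802 -2.8624 30.7036] [ 51.2146 -10.4996  22.8556] [58.9037 14.3861 44.5272]
63 32 [62.948  -4.6754 26.0656] [ 59.3905 -13.2171  14.7178] [66.9966 14.1937 36.4077]
```

View pics/8.png

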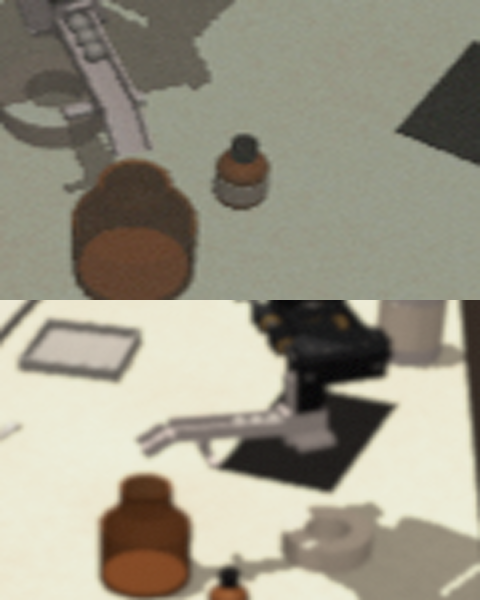

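In the crop, the lip end sits right above the mouth in both views (130,152 above and 150,440 below), with the three balls still together at the back. The depth points fit the predicted scoop frame within about 1–2 mm. Now compute the lowering and the tipping table.

```bash
cat > tip.py <<'E'
from go import *
MOUTH=np.array([486.8,38.8,110.])
def sim(q0,p0,R0,sh,th,w=.5,n=8):
    """one call: rows ramp linearly to (sh,th); per row clip from reached pose, IK"""
    q=np.array(q0)
    tgt=p0+R0@(np.array(sh)*1000)
    q=ik(q,tgt,R0@Rz(th),w); p,Rm=fk(q); return q,p,Rm
def desc(p,Rm):
    o,S=scoop(p,Rm); L=o+S@LIP-MOUTH
    h=S[:,0].copy();h[2]=0;h/=np.linalg.norm(h)
    return dict(lip=L.round(1),pitch=round(float(np.arcsin(-S[2,0])),3),roll=round(float(np.arcsin(S[2,1])),3),d=round(np.degrees(np.arctan2(h[1],h[0])),1))
def table(q,p,R0,off,ths):
    sh=R0.T@(MOUTH+off-lip(p,R0))/1000
    for th in ths:
        r=least_squares(lambda s:(lambda o:lip(o[1],o[2])-MOUTH-off)(sim(q,p,R0,s,th)),sh,diff_step=1e-3,xtol=1e-5,max_nfev=30); sh=r.x
        qq,pp,RR=sim(q,p,R0,sh,th); print(round(th,2),'shift',sh,'q',qq.round(3),desc(pp,RR))
    return qq,pp,RR
E
python3 - <<'E'
from tip import *
q,p,R0=cur(); print(desc(p,R0))
off=np.array([0,0,-6.])
for th in(-.05,-.1,-.13,-.16):
    Rm=R0@Rz(th); pt=tcp_for_lip(MOUTH+off,Rm); qq=ik(q,pt,Rm,.5); a,b=fk(qq); print(th,R0.T@(pt-p)/1000,qq,desc(a,b),np.abs(a-pt).max())
th=-.1; Rm=R0@Rz(th); pt=tcp_for_lip(MOUTH+off,Rm); qq=ik(q,pt,Rm,.5); a,b=fk(qq)
table(qq,a,b,off,np.arange(-.1,-1.25,-.15))
E
```

```text
{'lip': array([ 2. , -2.1, 39.4]), 'pitch': 0.113, 'roll': 0.001, 'd': np.float64(44.3)}
-0.05 [-0.0027 -0.0025  0.0452] [-0.2628  0.3187  2.165  -0.1008  0.6666 -2.5791] {'lip': array([ 0.,  0., -6.]), 'pitch': 0.114, 'roll': 0.004, 'd': np.float64(47.2)} 4.732214620162267e-12
-0.1 [-0.0033 -0.009   0.0452] [-0.2699  0.3248  2.153  -0.1002  0.672  -2.637 ] {'lip': array([ 0., -0., -6.]), 'pitch': 0.115, 'roll': 0.006, 'd': np.float64(50.1)} 2.2737367544323206e-13
-0.13 [-0.0037 -0.0129  0.0452] [-0.2737  0.3286  2.1456 -0.0998  0.6754 -2.6713] {'lip': array([ 0.,  0., -6.]), 'pitch': 0.116, 'roll': 0.008, 'd': np.float64(51.8)} 2.723368197621312e-09
-0.16 [-0.0043 -0.0168  0.0452] [-0.2704  0.3335  2.138  -0.1071  0.6782 -2.69  ] {'lip': array([ 0.5,  1.1, -6.9]), 'pitch': 0.121, 'roll': 0.008, 'd': np.float64(53.4)} 1.462466286953429
-0.1 shift [0. 0. 0.] q [-0.249  0.328  2.154 -0.124  0.669 -2.69 ] {'lip': array([-9. , 11.3, -9. ]), 'pitch': 0.13, 'roll': 0.006, 'd': np.float64(55.4)}
-0.25 shift [0. 0. 0.] q [-0.187  0.34   2.167 -0.203  0.645 -2.69 ] {'lip': array([-23.6,  31.8
[... 344 characters left out ...]
245, 'roll': -0.031, 'd': np.float64(78.2)}
-0.7 shift [0. 0. 0.] q [-0.121  0.418  2.324 -0.575  0.372 -2.69 ] {'lip': array([-99.8,  51.6, -83.1]), 'pitch': 0.261, 'roll': -0.039, 'd': np.float64(87.2)}
-0.85 shift [0. 0. 0.] q [-0.171  0.451  2.391 -0.778  0.246 -2.69 ] {'lip': array([-132.7,   41.7, -101. ]), 'pitch': 0.256, 'roll': -0.038, 'd': np.float64(96.9)}
-1.0 shift [0. 0. 0.] q [-0.218  0.471  2.432 -0.978  0.167 -2.69 ] {'lip': array([-160.9,   32. , -109.8]), 'pitch': 0.247, 'roll': -0.031, 'd': np.float64(106.2)}
-1.15 shift [0. 0. 0.] q [-0.228  0.481  2.451 -1.13   0.133 -2.69 ] {'lip': array([-181.5,   27.9, -114. ]), 'pitch': 0.245, 'roll': -0.018, 'd': np.float64(114.7)}
```

```bash
sed -i 's/lambda s:(lambda o:lip(o\[1\],o\[2\])-MOUTH-off)(sim(q,p,R0,s,th)),sh,diff_step=1e-3,xtol=1e-5,max_nfev=30); sh=r.x/lambda s:(lambda o:lip(o[1],o[2])-MOUTH-off)(sim(q,p,R0,s-1,th)),sh+1,diff_step=1e-3,xtol=1e-6,max_nfev=40); sh=r.x-1/' tip.py
python3 - <<'E'
from tip import *
q,p,R0=cur()
off=np.array([0,0,-6.])
th=-.13; Rm=R0@Rz(th); pt=tcp_for_lip(MOUTH+off,Rm); qq=ik(q,pt,Rm,.5); a,b=fk(qq)
table(qq,a,b,off,[-.05,-.1,-.15,-.2,-.3,-.4,-.5])
E
```

```text
-0.05 shift [ 0.0039 -0.0076 -0.0026] q [-0.268  0.332  2.133 -0.123  0.685 -2.69 ] {'lip': array([ 0.,  0., -6.]), 'pitch': 0.13, 'roll': 0.004, 'd': np.float64(54.2)}
-0.1 shift [ 0.0093 -0.0159 -0.0074] q [-0.255  0.333  2.121 -0.156  0.695 -2.69 ] {'lip': array([-0., -0., -6.]), 'pitch': 0.151, 'roll': -0.004, 'd': np.float64(56.3)}
-0.15 shift [ 0.0144 -0.0246 -0.013 ] q [-0.242  0.334  2.111 -0.19   0.704 -2.69 ] {'lip': array([ 0.,  0., -6.]), 'pitch': 0.172, 'roll': -0.012, 'd': np.float64(58.3)}
-0.2 shift [ 0.019  -0.0335 -0.0194] q [-0.23   0.335  2.101 -0.223  0.71  -2.69 ] {'lip': array([-0.,  0., -6.]), 'pitch': 0.193, 'roll': -0.02, 'd': np.float64(60.4)}
-0.3 shift [ 0.0266 -0.052  -0.0349] q [-0.204  0.336  2.087 -0.289  0.718 -2.69 ] {'lip': array([ 0.,  0., -6.]), 'pitch': 0.235, 'roll': -0.038, 'd': np.float64(64.4)}
-0.4 shift [ 0.0318 -0.0712 -0.0535] q [-0.178  0.336  2.077 -0.356  0.718 -2.69 ] {'lip': array([-0.,  0., -6.]), 'pitch': 0.276, 'roll': -0.057, 'd': np.float64(68.5)}
-0.5 shift [ 0.0341 -0.0905 -0.0753] q [-0.154  0.335  2.071 -0.425  0.711 -2.69 ] {'lip': array([ 0.,  0., -6.]), 'pitch': 0.317, 'roll': -0.076, 'd': np.float64(72.6)}
```

```bash
python3 -m pendant '[[[0.05,-0.0037,-0.004,0.002,-0.03],[0.05,-0.0037,-0.008,0.006,-0.07],[0.05,-0.0037,-0.011,0.012,-0.1],[0.05,-0.0037,-0.0129,0.019,-0.12],[0.05,-0.0037,-0.0129,0.027,-0.13],[0.05,-0.0037,-0.0129,0.035,-0.13],[0.05,-0.0037,-0.0129,0.041,-0.13],[0.05,-0.0037,-0.0129,0.045,-0.13]]]';python3 - <<'E'
from tip import *
q,p,R0=cur(); print(p,q,desc(p,R0))
E
```

```text
t: 19.95
eef_pos: [406.6, -63.5, 131.3]
tcp_rot: [-3.123, -0.06, -2.237]
ft_force: [-0.5, 0.4, -2.2]
opening: 0.145
[406.568  -63.4621 131.3115] [-0.2741  0.3287  2.1452 -0.0997  0.6756 -2.6718] {'lip': array([ 0. ,  0. , -6.2]), 'pitch': 0.116, 'roll': 0.008, 'd': np.float64(51.8)}
```

The lip is 6 mm inside, on centre, level (pitch 0.116) and with no contact force. Hold 0.3 s, then a first small tip that should stop at pitch 0.151, to test the model before the balls move.

```bash
python3 -m pendant '[[[0.05,0,0,0,0],[0.05,0,0,0,0],[0.05,0,0,0,0],[0.05,0.002,-0.004,-0.0013,-0.025],[0.05,0.004,-0.0076,-0.0026,-0.05],[0.05,0.0066,-0.0117,-0.005,-0.075],[0.05,0.0093,-0.0159,-0.0074,-0.1],[0.05,0.0093,-0.0159,-0.0074,-0.1]]]';python3 - <<'E'
from tip import *
q,p,R0=cur(); print(p,q,desc(p,R0))
table(q,p,R0,np.array([-1,-1.5,-7]),[-.05,-.1,-.15,-.2,-.25,-.3,-.35,-.4])
import h
for n in('scene','side'):
    c=h.cam(n);h.cv2.imwrite(f'pics/9{n}.png',c['im'])
    P=h.cloud(c).reshape(-1,3);m=(P[:,2]>102)&(P[:,2]<109)&(np.hypot(P[:,0]-487,P[:,1]-39)<30);A=P[m];print(n,m.sum(),A.min(0),A.max(0))
    m=(P[:,2]>20)&(P[:,2]<60)&(np.hypot(P[:,0]-487,P[:,1]-39)<45);A=P[m];print(' body',m.sum(),A.min(0),A.max(0))
E
```

```text
t: 20.75
eef_pos: [416.4, -64.1, 135.4]
tcp_rot: [-3.11, -0.094, -2.156]
ft_force: [-0.1, 0.0, -2.4]
opening: 0.143
[416.3942 -64.1328 135.4073] [-0.2458  0.3343  2.1202 -0.1545  0.6946 -2.6847] {'lip': array([ 0.9,  4.6, -6.5]), 'pitch': 0.15, 'roll': -0.004, 'd': np.float64(56.4)}
-0.05 shift [ 0.013  -0.0099 -0.0042] q [-0.245  0.335  2.113 -0.194  0.701 -2.69 ] {'lip': array([-1. , -1.5, -7. ]), 'pitch': 0.175, 'roll': -0.012, 'd': np.float64(58.4)}
-0.1 shift [ 0.0186 -0.0183 -0.0099] q [-0.232  0.336  2.103 -0.227  0.71  -2.69 ] {'lip': array([-1. , -1.5, -7. ]), 'pitch': 0.196, 'roll': -0.019, 'd': np.float64(60.5)}
-0.15 shift [ 0.0239 -0.027  -0.0164] q [-0.219  0.337  2.093 -0.26   0.717 -2.69 ] {'lip': array([-1. , -1.5, -7. ]), 'pitch': 0.218, 'roll': -0.026, 'd': np.float64(62.5)}
-0.2 shift [ 0.0286 -0.0359 -0.0237] q [-0.205  0.338  2.085 -0.293  0.722 -2.69 ] {'lip': array([-1. , -1.5, -7. ]), 'pitch': 0.239, 'roll': -0.034, 'd': np.float64(64.5)}
-0.25 shift [ 0.0328 -0.0451 -0.0319] q [-0.192  0.339  2.079 -0.326  0.726 -2.69 ] {'lip': array([-1. , -1.5, -7. ]), 'pitch': 0.261, 'roll': -0.041, 'd': np.float64(66.5)}
-0.3 shift [ 0.0364 -0.0545 -0.0408] q [-0.179  0.339  2.073 -0.359  0.727 -2.69 ] {'lip': array([-1. , -1.5, -7. ]), 'pitch': 0.282, 'roll': -0.049, 'd': np.float64(68.6)}
-0.35 shift [ 0.0393 -0.064  -0.0505] q [-0.166  0.339  2.069 -0.392  0.727 -2.69 ] {'lip': array([-1. , -1.5, -7. ]), 'pitch': 0.303, 'roll': -0.057, 'd': np.float64(70.6)}
-0.4 shift [ 0.0416 -0.0737 -0.061 ] q [-0.153  0.339  2.066 -0.426  0.725 -2.69 ] {'lip': array([-1. , -1.5, -7. ]), 'pitch': 0.324, 'roll': -0.066, 'd': np.float64(72.6)}
scene 78 [467.5192  15.7252 102.218 ] [509.9714  59.0274 108.8935]
 body 308 [451.1292   5.7668  20.036 ] [525.9823  75.5896  59.5883]
side 62 [464.4003  26.2218 102.2652] [508.7147  65.7597 108.8004]
 body 352 [446.8948  24.3248  20.167 ] [513.6037  79.914   59.8284]
```

```bash
sed -i 's/\[-2.69,2.69\]\])/[-2.685,2.685]])/' fk.py; python3 - <<'E'
from tip import *
q0=[-0.2741,0.3287,2.1452,-0.0997,0.6756,-2.6718]; p0,R0=fk(q0)
for w in(.5,.55,.6,.65,.7):
    q,p,Rm=sim(q0,p0,R0,[.0093,-.0159,-.0074],-.1,w); print(w,q,desc(p,Rm))
E
```

```text
0.5 [-0.2531  0.3335  2.1212 -0.159   0.6949 -2.685 ] {'lip': array([ 0.3,  0.3, -6.3]), 'pitch': 0.153, 'roll': -0.005, 'd': np.float64(56.2)}
0.55 [-0.2499  0.3343  2.1215 -0.1562  0.694  -2.685 ] {'lip': array([ 0.4,  2.2, -6.6]), 'pitch': 0.151, 'roll': -0.004, 'd': np.float64(56.3)}
0.6 [-0.2468  0.3351  2.1219 -0.1533  0.6932 -2.685 ] {'lip': array([ 0.6,  4.2, -6.9]), 'pitch': 0.149, 'roll': -0.003, 'd': np.float64(56.3)}
0.65 [-0.2437  0.3359  2.1222 -0.1505  0.6924 -2.685 ] {'lip': array([ 0.7,  6.1, -7.1]), 'pitch': 0.148, 'roll': -0.002, 'd': np.float64(56.4)}
0.7 [-0.2408  0.3366  2.1225 -0.1478  0.6916 -2.685 ] {'lip': array([ 0.8,  8. , -7.3]), 'pitch': 0.146, 'roll': -0.001, 'd': np.float64(56.5)}
```

A weight of 0.6 reproduces the result. Re-tabulate with it.

```bash
sed -i 's/w=.5,n=8/w=.6,n=8/' tip.py; python3 - <<'E'
from tip import *
q,p,R0=cur()
table(q,p,R0,np.array([-1,-1.7,-7]),[-.04,-.08,-.12,-.16,-.2,-.25,-.3])
E
```

```text
-0.04 shift [ 0.0153 -0.0102 -0.0046] q [-0.247  0.334  2.115 -0.19   0.7   -2.685] {'lip': array([-1. , -1.7, -7. ]), 'pitch': 0.172, 'roll': -0.012, 'd': np.float64(57.8)}
-0.08 shift [ 0.0222 -0.0182 -0.01  ] q [-0.236  0.335  2.107 -0.216  0.707 -2.685] {'lip': array([-1. , -1.7, -7. ]), 'pitch': 0.189, 'roll': -0.017, 'd': np.float64(59.5)}
-0.12 shift [ 0.0288 -0.0264 -0.0161] q [-0.226  0.336  2.099 -0.243  0.713 -2.685] {'lip': array([-1. , -1.7, -7. ]), 'pitch': 0.206, 'roll': -0.023, 'd': np.float64(61.1)}
-0.16 shift [ 0.035 -0.035 -0.023] q [-0.215  0.337  2.092 -0.269  0.719 -2.685] {'lip': array([-1. , -1.7, -7. ]), 'pitch': 0.223, 'roll': -0.029, 'd': np.float64(62.7)}
-0.2 shift [ 0.0408 -0.0439 -0.0307] q [-0.205  0.338  2.086 -0.295  0.723 -2.685] {'lip': array([-1. , -1.7, -7. ]), 'pitch': 0.241, 'roll': -0.035, 'd': np.float64(64.4)}
-0.25 shift [ 0.0473 -0.0553 -0.0414] q [-0.192  0.338  2.079 -0.328  0.726 -2.685] {'lip': array([-1. , -1.7, -7. ]), 'pitch': 0.262, 'roll': -0.043, 'd': np.float64(66.4)}
-0.3 shift [ 0.0531 -0.0671 -0.0532] q [-0.178  0.339  2.074 -0.361  0.727 -2.685] {'lip': array([-1. , -1.7, -7. ]), 'pitch': 0.283, 'roll': -0.051, 'd': np.float64(68.4)}
```

```bash
python3 -m pendant '[[[0.05,0.0077,-0.0051,-0.0023,-0.02],[0.05,0.0153,-0.0102,-0.0046,-0.04],[0.05,0.0188,-0.0142,-0.0073,-0.06],[0.05,0.0222,-0.0182,-0.01,-0.08],[0.05,0.0255,-0.0223,-0.013,-0.1],[0.05,0.0288,-0.0264,-0.0161,-0.12],[0.05,0.0288,-0.0264,-0.0161,-0.12],[0.05,0.0288,-0.0264,-0.0161,-0.12]]]';python3 - <<'E'
from tip import *
q,p,R0=cur(); print(p,q,desc(p,R0))
table(q,p,R0,np.array([-1.3,-2.6,-9]),[-.04,-.08,-.12,-.16,-.2])
E
```

```text
t: 21.65
eef_pos: [424.3, -74.2, 141.8]
tcp_rot: [-3.091, -0.15, -2.074]
ft_force: [-0.4, -0.9, -2.1]
opening: 0.142
[424.2736 -74.2214 141.8043] [-0.2268  0.3363  2.0978 -0.2428  0.7145 -2.6846] {'lip': array([-0.9, -2. , -7.3]), 'pitch': 0.206, 'roll': -0.023, 'd': np.float64(61.0)}
-0.04 shift [ 0.0076 -0.0073 -0.0032] q [-0.217  0.341  2.093 -0.27   0.716 -2.685] {'lip': array([-1.3, -2.6, -9. ]), 'pitch': 0.224, 'roll': -0.026, 'd': np.float64(62.7)}
-0.08 shift [ 0.0148 -0.0153 -0.0092] q [-0.206  0.342  2.085 -0.296  0.723 -2.685] {'lip': array([-1.3, -2.6, -9. ]), 'pitch': 0.242, 'roll': -0.03, 'd': np.float64(64.3)}
-0.12 shift [ 0.0217 -0.0236 -0.0159] q [-0.195  0.343  2.078 -0.322  0.73  -2.685] {'lip': array([-1.3, -2.6, -9. ]), 'pitch': 0.26, 'roll': -0.034, 'd': np.float64(66.0)}
-0.16 shift [ 0.0282 -0.0322 -0.0234] q [-0.184  0.344  2.072 -0.348  0.735 -2.685] {'lip': array([-1.3, -2.6, -9. ]), 'pitch': 0.278, 'roll': -0.039, 'd': np.float64(67.6)}
-0.2 shift [ 0.0343 -0.0412 -0.0316] q [-0.173  0.345  2.067 -0.374  0.738 -2.685] {'lip': array([-1.3, -2.6, -9. ]), 'pitch': 0.296, 'roll': -0.043, 'd': np.float64(69.2)}
```

The model is now exact to 0.5 mm. On to pitch 0.26.

```bash
python3 -m pendant '[[[0.05,0.0038,-0.0036,-0.0016,-0.02],[0.05,0.0076,-0.0073,-0.0032,-0.04],[0.05,0.0112,-0.0113,-0.0062,-0.06],[0.05,0.0148,-0.0153,-0.0092,-0.08],[0.05,0.0183,-0.0195,-0.0125,-0.1],[0.05,0.0217,-0.0236,-0.0159,-0.12],[0.05,0.0217,-0.0236,-0.0159,-0.12],[0.05,0.0217,-0.0236,-0.0159,-0.12]]]';python3 -m pendant '[[[0.05,0,0,0,0],[0.05,0,0,0,0],[0.05,0,0,0,0],[0.05,0,0,0,0],[0.05,0,0,0,0],[0.05,0,0,0,0],[0.05,0,0,0,0],[0.05,0,0,0,0]]]';python3 - <<'E'
from tip import *
import h
q,p,R0=cur(); print(p,q,desc(p,R0)); o,S=scoop(p,R0)
out=[]
for n,bx in(('scene',(280,170,400,275)),('side',(270,180,420,305))):
    c=h.cam(n);a,b,e,f=bx; out.append(h.cv2.resize(c['im'][b:f,a:e],(400,340),interpolation=h.cv2.INTER_CUBIC))
h.cv2.imwrite('pics/10.png',np.hstack(out))
E
```

```text
t: 22.45
eef_pos: [434.5, -77.7, 146.6]
tcp_rot: [-3.079, -0.204, -1.989]
ft_force: [1.1, 1.4, -1.1]
opening: 0.144
t: 23.25
eef_pos: [434.5, -77.7, 146.6]
tcp_rot: [-3.079, -0.204, -1.989]
ft_force: [1.9, 0.2, -1.8]
opening: 0.151
[434.5013 -77.7377 146.5617] [-0.1962  0.3435  2.0763 -0.3221  0.731  -2.6846] {'lip': array([-1. , -2.9, -9.4]), 'pitch': 0.261, 'roll': -0.035, 'd': np.float64(65.9)}
```

View pics/10.png

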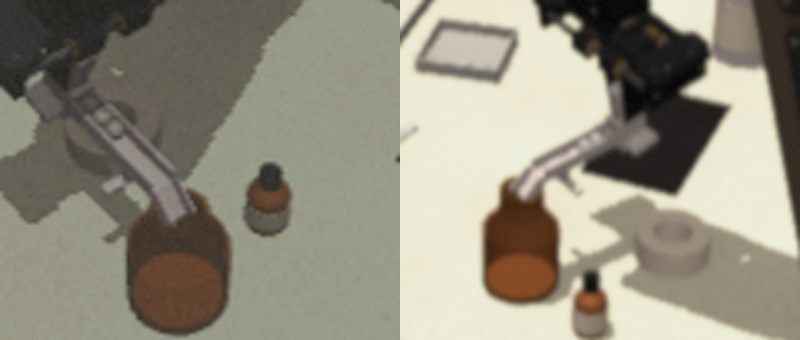

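The lip is in the mouth in both views (185,210 and 520,190), but the three balls are still at the back of the channel (95–118, 103–130). I'll check the scoop's real pitch, then tip further.

```bash
python3 - <<'E'
from tip import *
import h
q,p,R0=cur(); o,S=scoop(p,R0)
c=h.cam('scene');Q=(h.cloud(c)-o)@S
for x0 in(-65,-40,-30,-20,-10,0,10,20,30,40,50,60):
    k=(abs(Q[...,0]-x0)<4)&(abs(Q[...,1])<6)&(Q[...,2]>0)&(Q[...,2]<75)
    if k.any(): print(x0,k.sum(),np.median(Q[k],0).round(1),'floor exp',round(24+x0*.1763,1) if x0<45 else round(32-(x0-45)*.577,1))
table(q,p,R0,np.array([-1.2,-2.6,-9]),[-.04,-.08,-.12,-.16,-.2,-.24,-.28])
E
```

```text
-65 1 [-62.9  -5.9   9.4] floor exp 12.5
-40 11 [-39.9  -0.3  26.4] floor exp 16.9
-30 13 [-32.1  -0.7  28.2] floor exp 18.7
-20 21 [-20.1  -1.6  29.9] floor exp 20.5
-10 16 [-9.5 -1.6 32.6] floor exp 22.2
0 13 [-0.5  1.4 24.7] floor exp 24.0
10 10 [10.   1.3 26. ] floor exp 25.8
20 13 [21.6  0.8 26.6] floor exp 27.5
30 9 [29.9  3.3 26.8] floor exp 29.3
40 12 [40.5  1.7 30.4] floor exp 31.1
50 13 [49.4  0.6 29.1] floor exp 29.1
60 15 [59.6  2.2 22.7] floor exp 23.3
-0.04 shift [ 0.0074 -0.0073 -0.006 ] q [-0.184  0.345  2.071 -0.347  0.738 -2.685] {'lip': array([-1.2, -2.6, -9. ]), 'pitch': 0.279, 'roll': -0.037, 'd': np.float64(67.5)}
-0.08 shift [ 0.015  -0.0153 -0.0127] q [-0.173  0.346  2.064 -0.373  0.745 -2.685] {'lip': array([-1.2, -2.6, -9. ]), 'pitch': 0.297, 'roll': -0.039, 'd': np.float64(69.2)}
-0.12 shift [ 0.0223 -0.0237 -0.0201] q [-0.161  0.348  2.058 -0.398  0.75  -2.685] {'lip': array([-1.2, -2.6, -9. ]), 'pitch': 0.316, 'roll': -0.042, 'd': np.float64(70.8)}
-0.16 shift [ 0.0291 -0.0324 -0.0283] q [-0.15   0.349  2.052 -0.424  0.755 -2.685] {'lip': array([-1.2, -2.6, -9. ]), 'pitch': 0.334, 'roll': -0.045, 'd': np.float64(72.4)}
-0.2 shift [ 0.0356 -0.0414 -0.0372] q [-0.139  0.35   2.048 -0.45   0.758 -2.685] {'lip': array([-1.2, -2.6, -9. ]), 'pitch': 0.353, 'roll': -0.048, 'd': np.float64(74.0)}
-0.24 shift [ 0.0416 -0.0507 -0.0467] q [-0.127  0.351  2.044 -0.476  0.76  -2.685] {'lip': array([-1.2, -2.6, -9. ]), 'pitch': 0.371, 'roll': -0.051, 'd': np.float64(75.6)}
-0.28 shift [ 0.0471 -0.0601 -0.057 ] q [-0.116  0.351  2.041 -0.502  0.762 -2.685] {'lip': array([-1.2, -2.6, -9. ]), 'pitch': 0.388, 'roll': -0.054, 'd': np.float64(77.2)}
```

The scoop's pose is as predicted (floor heights within about 1 mm), so the balls just have rolling resistance. On to pitch 0.35.

```bash
python3 -m pendant '[[[0.05,0.0055,-0.0055,-0.0045,-0.03],[0.05,0.0112,-0.0113,-0.0093,-0.06],[0.05,0.0168,-0.0174,-0.0145,-0.09],[0.05,0.0223,-0.0237,-0.0201,-0.12],[0.05,0.0274,-0.0302,-0.0262,-0.15],[0.05,0.0323,-0.0369,-0.0327,-0.18],[0.05,0.0356,-0.0414,-0.0372,-0.2],[0.05,0.0356,-0.0414,-0.0372,-0.2]]]';python3 - <<'E'
from tip import *
import h
q,p,R0=cur(); o,S=scoop(p,R0);print(q,desc(p,R0),env.state()['ft_force'])
c=h.cam('scene');Q=(h.cloud(c)-o)@S
for x0 in(-40,-30,-20,-10,0,10,20,30,40,50,60):
    k=(abs(Q[...,0]-x0)<4)&(abs(Q[...,1])<6)&(Q[...,2]>0)&(Q[...,2]<75)
    if k.any(): print(x0,k.sum(),round(np.median(Q[k],0)[2]-(24+x0*.1763 if x0<45 else 32-(x0-45)*.577),1))
P=h.cloud(c).reshape(-1,3);m=(P[:,2]>20)&(P[:,2]<60)&(np.hypot(P[:,0]-487,P[:,1]-39)<45);A=P[m];print(' body',m.sum(),A.min(0),A.max(0))
table(q,p,R0,np.array([-1.2,-2.6,-9]),[-.04,-.08,-.12,-.16,-.2])
E
```

```text
t: 24.2
eef_pos: [451.6, -76.5, 155.4]
tcp_rot: [-3.067, -0.294, -1.844]
ft_force: [-0.9, -0.0, -1.2]
opening: 0.147
[-0.1357  0.3531  2.048  -0.4469  0.7556 -2.6846] {'lip': array([ -1.8,   0.1, -11.5]), 'pitch': 0.35, 'roll': -0.046, 'd': np.float64(74.1)} [-0.9372 -0.0359 -1.193 ]
-40 9 -0.3
-30 9 -1.1
-20 8 -1.9
-10 8 0.5
0 12 11.4
10 17 9.6
20 20 9.6
30 19 12.0
40 10 0.9
50 17 -0.6
60 10 -0.9
 body 297 [451.2399   5.7612  20.0694] [527.3824  76.1036  59.9347]
-0.04 shift [ 0.0128 -0.0095 -0.0097] q [-0.127  0.352  2.042 -0.475  0.765 -2.685] {'lip': array([-1.2, -2.6, -9. ]), 'pitch': 0.372, 'roll': -0.048, 'd': np.float64(75.6)}
-0.08 shift [ 0.021  -0.0177 -0.0175] q [-0.115  0.353  2.036 -0.5    0.771 -2.685] {'lip': array([-1.2, -2.6, -9. ]), 'pitch': 0.391, 'roll': -0.048, 'd': np.float64(77.2)}
-0.12 shift [ 0.0289 -0.0262 -0.0259] q [-0.103  0.355  2.032 -0.525  0.776 -2.685] {'lip': array([-1.2, -2.6, -9. ]), 'pitch': 0.411, 'roll': -0.048, 'd': np.float64(78.9)}
-0.16 shift [ 0.0363 -0.035  -0.0351] q [-0.091  0.356  2.028 -0.551  0.78  -2.685] {'lip': array([-1.2, -2.6, -9. ]), 'pitch': 0.429, 'roll': -0.048, 'd': np.float64(80.5)}
-0.2 shift [ 0.0433 -0.0441 -0.045 ] q [-0.08   0.358  2.026 -0.577  0.783 -2.685] {'lip': array([-1.2, -2.6, -9. ]), 'pitch': 0.448, 'roll': -0.048, 'd': np.float64(82.1)}
```

The balls are rolling now (x 0–30). Hold.

```bash
python3 -m pendant '[[[0.05,0,0,0,0],[0.05,0,0,0,0],[0.05,0,0,0,0],[0.05,0,0,0,0],[0.05,0,0,0,0],[0.05,0,0,0,0],[0.05,0,0,0,0],[0.05,0,0,0,0]]]';python3 - <<'E'
from tip import *
import h
q,p,R0=cur(); o,S=scoop(p,R0);print(desc(p,R0))
out=[]
for n,bx in(('scene',(280,170,400,275)),('side',(270,180,420,305))):
    c=h.cam(n);a,b,e,f=bx; out.append(h.cv2.resize(c['im'][b:f,a:e],(400,340),interpolation=h.cv2.INTER_CUBIC))
    Q=(h.cloud(c)-o)@S; r=[]
    for x0 in(-40,-30,-20,-10,0,10,20,30,40,50,60):
        k=(abs(Q[...,0]-x0)<4)&(abs(Q[...,1])<6)&(Q[...,2]>0)&(Q[...,2]<75)
        if k.any(): r.append((x0,round(np.median(Q[k],0)[2]-(24+x0*.1763 if x0<45 else 32-(x0-45)*.577),1)))
    print(n,r)
h.cv2.imwrite('pics/11.png',np.hstack(out))
E
```

```text
t: 25.05
eef_pos: [451.6, -76.8, 155.5]
tcp_rot: [-3.066, -0.294, -1.846]
ft_force: [0.2, 0.7, -1.3]
opening: 0.144
{'lip': array([ -1.7,  -0.2, -11.4]), 'pitch': 0.35, 'roll': -0.046, 'd': np.float64(74.0)}
scene [(-40, np.float64(-1.3)), (-30, np.float64(-0.4)), (-20, np.float64(-0.5)), (-10, np.float64(-0.1)), (0, np.float64(-0.5)), (10, np.float64(0.7)), (20, np.float64(-3.1)), (30, np.float64(-0.3)), (40, np.float64(-0.6)), (50, np.float64(-1.0)), (60, np.float64(-1.4))]
side [(-40, np.float64(4.4)), (-30, np.float64(-0.1)), (-20, np.float64(1.0)), (-10, np.float64(-0.3)), (0, np.float64(0.1)), (10, np.float64(0.8)), (20, np.float64(-19.3)), (30, np.float64(-1.2)), (40, np.float64(0.8)), (50, np.float64(1.3)), (60, np.float64(4.2))]
```

View pics/11.png

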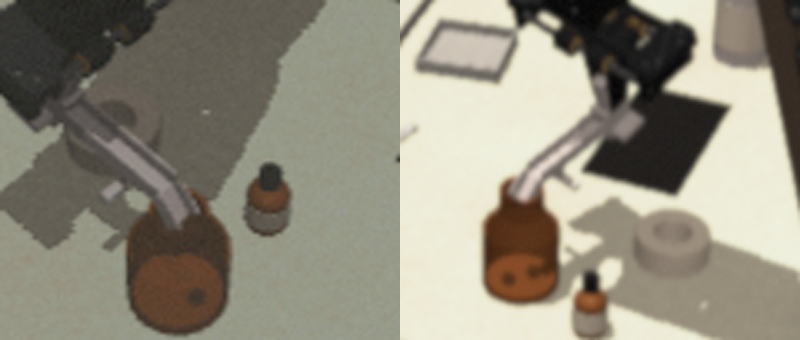

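The channel is empty and the balls show as dark spots in the bottle (side 508,278 and 535–545,270; scene 197,297). The bottle is upright and hasn't moved. Now I'll raise the scoop out and plan the return: a half turn about the leaned tool axis, then down on the mat.

```bash
python3 - <<'E'
from tip import *
q,p,R0=cur()
print('up',R0.T@[0,0,.09],'toolz',R0[:,2])
f=lambda th:scoop(p,R0@Rz(th))[1]
from scipy.optimize import brentq
def roll(th): return f(th)[2,1]
for a in np.arange(2.2,4,.2): print(round(a,1),'pitch(lip down+)',-f(a)[2,0].round(3),'roll',roll(a).round(3),'d',np.degrees(np.arctan2(f(a)[1,0],f(a)[0,0])).round(1))
E
```

```text
up [ 0.026  -0.0065 -0.0859] toolz [-0.006  -0.2981 -0.9545]
2.2 pitch(lip down+) -0.174 roll -0.166 d -50.5
2.4 pitch(lip down+) -0.208 roll -0.116 d -61.9
2.6 pitch(lip down+) -0.231 roll -0.061 d -73.6
2.8 pitch(lip down+) -0.243 roll -0.003 d -85.3
3.0 pitch(lip down+) -0.242 roll 0.056 d -97.1
3.2 pitch(lip down+) -0.231 roll 0.115 d -108.9
3.4 pitch(lip down+) -0.207 roll 0.169 d -120.5
3.6 pitch(lip down+) -0.174 roll 0.218 d -132.0
3.8 pitch(lip down+) -0.131 roll 0.26 d -143.3
```

```bash
python3 -m pendant '[[[0.05,0,0,0,0],[0.05,0,0,0,0],[0.05,0.003,-0.0007,-0.0095,0],[0.05,0.008,-0.002,-0.026,0],[0.05,0.0135,-0.0034,-0.0445,0],[0.05,0.019,-0.0048,-0.0635,0],[0.05,0.024,-0.006,-0.08,0],[0.05,0.026,-0.0065,-0.086,0]]]';python3 - <<'E'
from tip import *
q,p,R0=cur(); print(p,q,env.state()['ft_force'])
Rm=R0@Rz(2.8); S=Rm@Rts
edge=np.array([473.4,-182.3,3.]); pt=edge-S@[-80,0,0]-Rm@ots
print('place tcp',pt,'above',rel(pt+[0,0,80]))
np.savez('place.npz',pt=pt,Rm=Rm)
qq=ik(np.r_[q[:5],0],pt+[0,0,80],Rm,.6);print(qq,fk(qq)[0]-pt-[0,0,80]);qq=ik(qq,pt,Rm,.6);print(qq,fk(qq)[0]-pt)
E
```

```text
t: 25.95
eef_pos: [450.3, -57.8, 234.8]
tcp_rot: [-3.041, -0.322, -1.877]
ft_force: [1.8, -1.3, -1.8]
opening: 0.143
[450.3359 -57.7902 234.828 ] [-0.0752  0.2381  1.9581 -0.4144  0.9601 -2.6847] [ 1.7838 -1.3226 -1.7916]
place tcp [ 473.3339 -188.7895   37.1017] above (array([ 0.0746, -0.0461,  0.1545]), 0)
[-0.3423  0.4572  2.0233 -0.5651  0.6204  0.0633] [-0.  0.  0.]
[-0.3431  0.6038  2.0783 -0.7748  0.461   0.306 ] [ 0. -0. -0.]
```

```bash
python3 -m pendant '[[[0.05,0.01,-0.006,0,0.15],[0.05,0.022,-0.013,0.01,0.3],[0.05,0.034,-0.02,0.03,0.45],[0.05,0.046,-0.027,0.055,0.6],[0.05,0.058,-0.035,0.085,0.75],[0.05,0.068,-0.042,0.115,0.9],[0.05,0.0746,-0.0461,0.14,1.05],[0.05,0.0746,-0.0461,0.1545,1.2]]]';python3 -m pendant '[[[0.05,0,0,0,0.15],[0.05,0,0,0,0.3],[0.05,0,0,0,0.45],[0.05,0,0,0,0.6],[0.05,0,0,0,0.75],[0.05,0,0,0,0.9],[0.05,0,0,0,1.05],[0.05,0,0,0,1.2]]]';python3 - <<'E'
from tip import *
q,p,R0=cur(); print(p,q)
for th in(.2,.3,.4,.5):
    S=R0@Rz(th)@Rts; print(th,'pitch',-S[2,0],'roll',S[2,1],'d',np.degrees(np.arctan2(S[1,0],S[0,0])))
th=.4;Rm=R0@Rz(th);S=Rm@Rts;edge=np.array([473.4,-182.3,3.]); pt=edge-S@[-80,0,0]-Rm@ots
print(pt,rel(pt+[0,0,40]),rel(pt+[0,0,3]),rel(pt))
import h
c=h.cam('scene');P=h.cloud(c).reshape(-1,3);m=(P[:,2]>20)&(P[:,2]<60)&(np.hypot(P[:,0]-487,P[:,1]-39)<45);A=P[m];print(' body',m.sum(),A.min(0),A.max(0))
E
```

```text
t: 26.75
eef_pos: [472.3, -190.3, 113.6]
tcp_rot: [-2.807, -0.028, -3.072]
ft_force: [0.8, 0.0, -1.3]
opening: 0.144
t: 27.55
eef_pos: [472.6, -189.1, 115.1]
tcp_rot: [-2.99, 0.302, 2.04]
ft_force: [-0.9, -0.7, -2.1]
opening: 0.146
[ 472.57   -189.1247  115.0816] [-0.3437  0.4599  2.0204 -0.5635  0.6228 -0.3338]
0.2 pitch -0.266281674928072 roll -0.05625397279560035 d -75.35689349363437
0.3 pitch -0.27288672288637655 roll -0.023906784470049326 d -81.28349983347995
0.4 pitch -0.2762345163165361 roll 0.00893410201570264 d -87.22921209738662
0.5 pitch -0.27629160517322976 roll 0.04194055137964378 d -93.18155948061178
[ 473.3204 -188.8092   37.098 ] (array([0.0112, 0.0063, 0.0357]), 0) (array([0.0222, 0.0116, 0.0707]), 0) (array([0.0231, 0.012 , 0.0735]), 0)
 body 339 [450.6621   5.5132  20.2684] [527.0097  75.7683  59.9846]
```

The bottle hasn't moved. Lower the rear foot to just above the mat.

```bash
python3 -m pendant '[[[0.05,0.0056,0.003,0.018,0.12],[0.05,0.0112,0.0063,0.0357,0.24],[0.05,0.0165,0.009,0.052,0.37],[0.05,0.0195,0.0103,0.0615,0.37],[0.05,0.021,0.011,0.0665,0.37],[0.05,0.0222,0.0116,0.0707,0.37],[0.05,0.0222,0.0116,0.0707,0.37],[0.05,0.0222,0.0116,0.0707,0.37]]]';python3 - <<'E'
from tip import *
q,p,R0=cur(); o,S=scoop(p,R0);print(p,q,'edge',o+S@[-80,0,0],'pitch',-S[2,0],'roll',S[2,1],env.state()['ft_force'])
d=S[:,0].copy();d[2]=0;d/=np.linalg.norm(d)
a0=-np.arcsin(S[2,0])*-1; a=np.arcsin(S[2,0])
for k in(1,.75,.5,.25,0):
    b=a*k; v=lambda b:d*(15*np.cos(b)-50*np.sin(b))+np.array([0,0,50*np.cos(b)+15*np.sin(b)])
    print(k,R0.T@(v(b)-v(a)+[0,0,-4.0])/1000)
E
```

```text
t: 28.4
eef_pos: [473.6, -188.9, 40.6]
tcp_rot: [-3.112, 0.336, 1.659]
ft_force: [0.1, -0.4, -1.5]
opening: 0.146
[ 473.5588 -188.9472   40.5902] [-0.3427  0.5963  2.0694 -0.7504  0.4747  0.2484] edge [ 473.0272 -182.4571    6.4926] pitch -0.2758203436255228 roll -0.002313891478568082 [ 0.1173 -0.3918 -1.5339]
1 [0.0013 0.0001 0.0038]
0.75 [-0.0021  0.0001  0.0051]
0.5 [-0.0053  0.0002  0.0067]
0.25 [-0.0085  0.0002  0.0085]
0 [-0.0115  0.0003  0.0106]
```

```bash
python3 -m pendant '[[[0.05,0.0005,0,0.0015,0],[0.05,0.001,0.0001,0.003,0],[0.05,0.001,0.0001,0.003,0],[0.05,-0.001,0.0001,0.0038,0],[0.05,-0.0024,0.0001,0.0044,0],[0.05,-0.004,0.0002,0.0053,0],[0.05,-0.0056,0.0002,0.006,0],[0.05,-0.0056,0.0002,0.006,0]]]';python3 - <<'E'
from tip import *
import h
q,p,R0=cur(); o,S=scoop(p,R0);print(p,env.state()['ft_force'])
c=h.cam('scene');Q=h.cloud(c)
d=np.array([.0785,-.9969,0]);y=np.array([.9969,.0785,0]);e=np.array([473.2,-182.4,0])
X=(Q-e)@d;Y=(Q-e)@y;Z=Q[...,2]
for x0 in(80,95,110,120,140): 
    k=(abs(X-x0)<4)&(abs(Y)<7)&(Z>12)&(Z<90); print(x0,k.sum(),np.median(Z[k]).round(1) if k.any() else '', 'flat exp',round(3+24+(x0-80)*.1763,1) if x0<125 else round(3+32-(x0-125)*.577,1))
E
```

```text
t: 29.2
eef_pos: [474.6, -195.9, 37.4]
tcp_rot: [-3.114, 0.336, 1.658]
ft_force: [-1.2, 6.3, 11.4]
opening: 0.142
[ 474.5925 -195.9181   37.3701] [-1.1791  6.3252 11.4342]
80 14 48.2 flat exp 27.0
95 17 53.7 flat exp 29.6
110 12 62.1 flat exp 32.3
120 9 65.1 flat exp 34.1
140 11 60.4 flat exp 26.3
```

The press is light (11 N) and the foot mostly slides. One more firmer push, then release.

```bash
python3 -m pendant '[[[0.05,0.0005,0,0.0015,0],[0.05,-0.001,0,0.003,0],[0.05,-0.003,0,0.004,0],[0.05,-0.005,0,0.005,0],[0.05,-0.007,0,0.006,0],[0.05,-0.009,0,0.007,0],[0.05,-0.011,0,0.008,0],[0.05,-0.011,0,0.008,0]]]';python3 - <<'E'
from tip import *
import h
q,p,R0=cur();print(p,env.state()['ft_force'])
c=h.cam('scene');Q=h.cloud(c)
d=np.array([.0785,-.9969,0]);y=np.array([.9969,.0785,0]);e=np.array([473.2,-182.4,0])
X=(Q-e)@d;Y=(Q-e)@y;Z=Q[...,2]
for x0 in(80,90,100,110,120,130,140,150): 
    k=(abs(X-x0)<4)&(abs(Y)<7)&(Z>12)&(Z<90); print(x0,k.sum(),np.median(Z[k]).round(1) if k.any() else '', 'flat exp',round(3+24+(x0-80)*.1763,1) if x0<125 else round(3+32-(x0-125)*.577,1))
E
```

```text
t: 30.05
eef_pos: [476.0, -209.0, 33.8]
tcp_rot: [-3.115, 0.337, 1.658]
ft_force: [-1.0, 6.6, 14.8]
opening: 0.145
[ 475.9608 -209.0006   33.7907] [-1.0061  6.6351 14.7793]
80 2 39.5 flat exp 27.0
90 13 39.1 flat exp 28.8
100 13 39.0 flat exp 30.5
110 20 42.0 flat exp 32.3
120 12 46.3 flat exp 34.1
130 8 46.9 flat exp 32.1
140 8 45.5 flat exp 26.3
150 7 41.6 flat exp 20.6
```

It is pivoting: the front came down by about 20 mm. Finish with the same motion.

```bash
python3 -m pendant '[[[0.05,-0.001,0,0.0006,0],[0.05,-0.002,0,0.0012,0],[0.05,-0.003,0,0.0018,0],[0.05,-0.0045,0,0.0025,0],[0.05,-0.006,0,0.0032,0],[0.05,-0.0075,0,0.004,0],[0.05,-0.0075,0,0.004,0],[0.05,-0.0075,0,0.004,0]]]';python3 - <<'E'
from tip import *
import h
q,p,R0=cur();print(p,env.state()['ft_force'],'up',R0.T@[0,0,.1])
c=h.cam('scene');Q=h.cloud(c)
d=np.array([.0785,-.9969,0]);y=np.array([.9969,.0785,0]);e=np.array([473.2,-182.4,0])
X=(Q-e)@d;Y=(Q-e)@y;Z=Q[...,2]
for x0 in(80,90,100,110,120,130,140,150,160): 
    k=(abs(X-x0)<4)&(abs(Y)<7)&(Z>12)&(Z<90); print(x0,k.sum(),np.median(Z[k]).round(1) if k.any() else '')
E
```

```text
t: 30.9
eef_pos: [476.7, -217.2, 32.5]
tcp_rot: [-3.115, 0.337, 1.658]
ft_force: [-1.1, 7.4, 15.5]
opening: 0.146
[ 476.681  -217.2191   32.4788] [-1.0877  7.3746 15.4575] up [-0.033  -0.0025 -0.0944]
80 0 
90 1 33.6
100 9 34.0
110 15 34.8
120 11 39.7
130 11 40.2
140 8 42.2
150 6 38.1
160 5 38.6
```

The residual height is only a few mm. Release, then retreat along the tool axis.

```bash
python3 -m pendant '[[[0.05,0,0,-0.001,0],[0.5,0,0,-0.001,0],[0.5,0,0,-0.001,0],[0.5,0,0,-0.001,0],[0.5,0,0,-0.001,0],[0.5,0,0,-0.001,0],[0.5,0,0,-0.001,0],[0.5,0,0,-0.001,0]]]';python3 -m pendant '[[[0.5,0,0,-0.01,0],[0.5,0,0,-0.03,0],[0.5,0,0,-0.06,0],[0.5,0,0,-0.09,0],[0.5,0,0,-0.13,0],[0.5,0,0,-0.17,0],[0.5,0,0,-0.19,0],[0.5,0,0,-0.19,0]]]';python3 - <<'E'
from tip import *
import h
print(cur()[1],env.state()['ft_force'])
out=[]
for n,bx in(('scene',(190,180,450,340)),('side',(220,180,420,345))):
    c=h.cam(n);a,b,e,f=bx; out.append(h.cv2.resize(c['im'][b:f,a:e],(400,300),interpolation=h.cv2.INTER_CUBIC))
    W=h.cloud(c);P=W.reshape(-1,3)
    m=(P[:,2]>62)&(P[:,2]<85)&(np.hypot(P[:,0]-477,P[:,1]+205)<45);A=P[m];print(n,'grip top',m.sum(),np.median(A,0),A[:,2].max())
    m=(P[:,2]>15)&(P[:,2]<62)&(abs(P[:,0]-480)<50)&(P[:,1]<-225)&(P[:,1]>-360);A=P[m]
    if len(A): print(' chan',np.median(A,0),'lip y',A[:,1].min(),[ (y0,np.median(A[abs(A[:,1]-y0)<5][:,2]).round(1)) for y0 in(-240,-260,-280,-300,-320,-330) if (abs(A[:,1]-y0)<5).any()])
    m=(P[:,2]>36)&(P[:,2]<60)&(np.hypot(P[:,0]-518,P[:,1]-238)<45);A=P[m];print(' cap knob',np.median(A,0),A[:,2].max())
    m=(P[:,2]>18)&(P[:,2]<30)&(np.hypot(P[:,0]-518,P[:,1]-238)<45);A=P[m];print(' cap disc',A.min(0),A.max(0))
    m=(P[:,2]>102)&(P[:,2]<116)&(np.hypot(P[:,0]-487,P[:,1]-39)<35);A=P[m];print(' neck',A.min(0),A.max(0))
h.cv2.imwrite('pics/12.png',np.hstack(out))
E
```

```text
t: 31.75
eef_pos: [475.5, -217.2, 32.1]
tcp_rot: [-3.111, 0.335, 1.658]
ft_force: [-0.4, 0.5, 0.1]
opening: 0.499
t: 32.55
eef_pos: [476.6, -153.9, 214.0]
tcp_rot: [-3.116, 0.337, 1.657]
ft_force: [-0.1, 0.4, -0.1]
opening: 0.504
[ 476.6269 -153.9054  214.0104] [-0.103   0.3705 -0.1229]
scene grip top 86 [ 477.6506 -213.1839   71.3207] 78.3042007353863
 chan [ 479.3837 -285.1341   32.375 ] lip y -351.0916182406987 [(-240, np.float64(29.0)), (-260, np.float64(26.8)), (-280, np.float64(31.3)), (-300, np.float64(34.4)), (-320, np.float64(36.4)), (-330, np.float64(35.5))]
 cap knob [521.2231 237.9399  46.9821] 50.85585630791343
 cap disc [488.1372 208.0647  18.0464] [548.5655 266.6187  29.4563]
 neck [465.5485  16.2881 102.2937] [509.8064  58.855  113.8432]
side grip top 53 [ 473.5318 -206.7215   70.7107] 76.68974238885176
 chan [ 476.3909 -288.4454   32.6321] lip y -355.08313964808553 [(-240, np.float64(24.6)), (-260, np.float64(25.0)), (-280, np.float64(32.5)), (-300, np.float64(34.0)), (-320, np.float64(37.1)), (-330, np.float64(38.2))]
 cap knob [516.9724 241.5791  45.003 ] 51.64692915584624
 cap disc [485.7046 208.1115  18.1425] [546.9911 269.8248  29.9192]
 neck [464.1624  14.498  102.0347] [511.3484  63.2787 114.0875]
```

View pics/12.png

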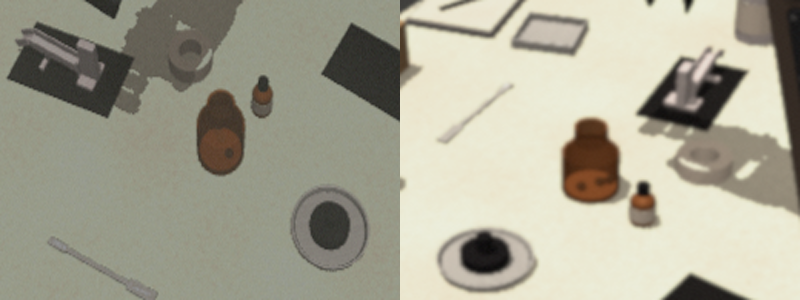

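The scoop stands flat on the mat: grip top at z≈71–72, origin at about (481, -276), 26 mm from the mat centre. The cap is upright in the dish, the bottle is unmoved with the balls inside, and the gripper is clear.

```bash
python3 -c "
from cell import env
print(env.state()['t'],env.job_done())"
```

```text
the job is handed in; nothing more can be done
32.65 None
```

The job was handed in at 32.65 s, and by my last checks everything is where the task asks; no verdict was reported.

**What I did**
- **Cap:** lifted it off and stood it upright in the round dish.
- **Scoop:** picked it up by its grip and held the lip about 6 mm inside the bottle's mouth, at about 0.12 rad.
- **Tipping:** the rows cannot tilt the tool directly. I turned it past the last joint's limit, which makes the arm lean, and shifted it to hold the lip in place. The balls rolled at about 0.35 rad pitch.
- **Set-down:** I placed the scoop back on the mat and let go.

**Last checks**

| Item | Result |
|---|---|
| Scoop | Flat, grip top at 71–72 mm; about 26 mm from the mat's centre |
| Cap | Upright; within about 3 mm of the dish's centre |
| Bottle | Upright; unmoved within measurement |
| Balls | Channel empty; dark spots in the bottle, not cleanly countable as three |
| Gripper | Clear of everything, wrist force about zero |

**What went wrong or disagreed**
- The first grip on the cap closed on nothing because I lifted too early; I repeated it.
- The first small tip moved the lip 4.6 mm off target, so I corrected the model before going on.
- The tool moved sideways about 19 mm while rising out of the mouth; the bottle did not move.
- At 0.26 rad the balls had not yet rolled.
- The scoop came back about 0.28 rad lip-up, so I pressed and slid it level on the mat with up to 15.5 N before releasing.

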